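Put away the mugs and canisters

ROBOT

A 6-joint arm with a two-finger parallel gripper is mounted at the origin on the work surface. World frame = base frame: x ahead of the robot, y to its left, z up, the work surface at z = 0. Lengths are in mm, angles in rad, forces in N, time in s.
With the tool pointing down it reaches from about 350 to 775 mm from the base axis. Payload 7.3 kg.
Tool frame: the origin (TCP) lies at the centre of the arm's flange, where the gripper is bolted on; the fingertips stand 178 mm ahead of it and the grasp point (between the pads) lies 159 mm ahead of it; z points along the fingers, y is the line along which they close (so a half turn about z gives the same grasp; the last joint's range is limited). The gripper opens to 92 mm and grips with 3 to 60 N. Pads are 19 mm wide; open, the fingers measure 130 mm over their backs; the gripper's body (75 mm by 190 mm) begins 47 mm behind the grasp point.
Start: joints at [-1.293, 0.342, 1.524, -0, 1.275, -0.146], TCP at [215.914, -478.549, 404.741] pointing down, gripper open.
Joint ranges: [-2.53, 2.53], [-0.77, 2.02], [0.04, 2.7], [-1, 4.14], [0.28, 2.66], [-3.11, 3.11]. Speed limits (rad/s): [2.57, 2.57, 3.14, 3.14, 3.14, 3.14].

INTERFACE

Orientations are given as [roll, pitch, yaw] about the fixed x, y, z axes, in that order (R = Rz(yaw) Ry(pitch) Rx(roll)).
In Python, from plant import * gives the robot as it stands. The module is installed in compiled form; this text tells all that it offers.
- The arm moves only by the shell command python3 -m inch 'ROWS'. ROWS is JSON, a list of rows, each a list of 5 numbers: the shift along the tool's x, y, z in m, then the turn about the tool's z in rad, then the opening, from 0 (shut) to 1 (fully open). In form: [[tx, ty, tz, spin, claw], ...]. A call has 1 to 8 rows; each row is the pose to reach, as a shift and turn from the pose commanded when the call began, along the tool's axes at that moment; what a row does not reach only later rows make up. A row lasts 1/12 s, in which the tool goes at most 41.7 mm and 7.16 degrees, less where a joint would pass 70% of its speed; a pose out of reach is approached as far as the arm can. A call with a gripper value outside its range is refused whole. The fingers move at their own pace and stop on an object; the grip force is fixed at half the most. Time passes only in rows, so rows that repeat a pose let the fingers close. It gives the time, the measured TCP pose, the force, the opening and the grip force at its end, in the units of the state.
- get_obs(): the state, without advancing time (a new reading comes with each control period).
- capture(name): name is "side" or "top"; returns a dict with "color" (420x560x3 uint8, red, green, blue), "intrinsics" (3x3 intrinsics, pixels), "distortion" ([k1, k2, p1, p2, k3] as OpenCV has them; the pictures are not rectified), "pose" (4x4, takes a point from camera to world coordinates). Camera axes: x right, y down, z forward; pixel columns grow to the right and rows downward; lengths in mm; the calibration is good to about 2 mm. A picture is of the moment at which its call begins. There is no depth.
- close_job(): hands the job in; it is judged then, once.
Trained networks look in a picture, given as the dict that the camera call returned (one of the last four; its "shot" number tells which), for a name from the list of things; names that differ only in an ending like _2 or _b are one class to them, and where a whole thing is asked for, a point or a joint stands for the part that bears it (a point fixed in the world has none). Each returns a list of dicts, best first, with "conf" (0 to 1); they miss things now and then, are a little off and sometimes report something else, mostly with a low value. They report only what shows in the picture. A call takes as long as a camera call. They do not tell look-alikes from the thing itself.
- look_for(picture, target): "rect" ([centre column, centre row, width, height] in pixels, round what is visible of it).
- trace(picture, target): "pixels" (420x560 bool, what is visible of it) and "rect" ([centre column, centre row, width, height] in pixels, round what is visible of it).
- tip_of(picture, target): "centre" ([column, row] in pixels: a listed point, or the origin of a listed thing).
The state is a dict: "time": time; "joint_positions": joint angles; "dq": joint speeds; "tau": joint torques, N m; "tool_pos": TCP position; "tcp_rot": TCP orientation; "contact_force": force on the tool from outside, world axes, zero at the start; "moment": the same for the moment, N m; "grip_width": finger opening in mm; "finger_force": force on a finger pad.
Only numpy, scipy, OpenCV 4.12 (cv2) and the standard library are available. Lean on these libraries where they do the work, as an engineer would, in place of code of your own. Each camera call takes 0.05 s, during which the arm holds its last target. There are 200 camera calls.

TASK

Put this crockery away: hang every mug that is out by its handle on the hooks of the mug stand, and close each canister with the lid that fits it, fully down on the rim. The two closed canisters must end up standing upright on the low wooden shelf, along its middle, with nothing overhanging; leave the plates, the bowl and the jar where they are.

Things in the scene. Friction and masses are not known exactly. Their poses are not given: they have to be found in the camera images.
- mug0: stoneware mug, 0.2 kg: body 64 mm across, 80 mm high, wall 4 mm, open top. Origin at the centre of its underside, z up to the mouth. Its handle, a loop of 8 mm round bar in the mug's y-z plane, points to its own +y and ends 68 mm from the axis. Stands upright at the start, any yaw. May be absent (state None from the start).
- mug1: stoneware mug, 0.2 kg: body 64 mm across, 80 mm high, wall 4 mm, open top. Origin at the centre of its underside, z up to the mouth. Its handle, a loop of 8 mm round bar in the mug's y-z plane, points to its own +y and ends 68 mm from the axis. Stands upright at the start, any yaw. May be absent (state None from the start).
- mug2: stoneware mug, 0.2 kg: body 64 mm across, 80 mm high, wall 4 mm, open top. Origin at the centre of its underside, z up to the mouth. Its handle, a loop of 8 mm round bar in the mug's y-z plane, points to its own +y and ends 68 mm from the axis. Stands upright at the start, any yaw. May be absent (state None from the start).
- mug0_loop (a point): centre of the opening of mug0's handle, 46 mm from the mug's axis along its +y, 41 mm above its underside; the opening is 28 mm wide (32 to 60 mm from the axis), 42 mm high (20 to 62 mm above the underside) and passes through along the mug's x; axes as the mug
- mug1_loop (a point): centre of the opening of mug1's handle, 46 mm from the mug's axis along its +y, 41 mm above its underside; the opening is 28 mm wide (32 to 60 mm from the axis), 42 mm high (20 to 62 mm above the underside) and passes through along the mug's x; axes as the mug
- mug2_loop (a point): centre of the opening of mug2's handle, 46 mm from the mug's axis along its +y, 41 mm above its underside; the opening is 28 mm wide (32 to 60 mm from the axis), 42 mm high (20 to 62 mm above the underside) and passes through along the mug's x; axes as the mug
- stand: fixed mug stand: foot bar 70 x 360 x 18 mm along its y, three upright 8 mm rods at y = +140, 0, -140 mm, x = 0. From each rod's top an 8 mm round hook runs level along the stand's -x (to the robot) for 70 mm, bar centre 170 mm up, then turns up: tip at x -83 mm, its top 186 mm up; nothing above it. Origin on the table under the middle rod, z up
- hook0 (a point): point on the upper side of the hook at the stand's y = +140 mm, 42 mm in front of its rod, 174 mm above the table: where a handle should rest; axes as the stand (hook points to -x). A mug let go here swings some 60 degrees and hangs about 90 mm down and 50 mm to either side
- hook1 (a point): point on the upper side of the hook at the stand's y = +0 mm, 42 mm in front of its rod, 174 mm above the table: where a handle should rest; axes as the stand (hook points to -x). A mug let go here swings some 60 degrees and hangs about 90 mm down and 50 mm to either side
- hook2 (a point): point on the upper side of the hook at the stand's y = -140 mm, 42 mm in front of its rod, 174 mm above the table: where a handle should rest; axes as the stand (hook points to -x). A mug let go here swings some 60 degrees and hangs about 90 mm down and 50 mm to either side
- riser: fixed low wooden shelf: one board 120 (x) x 280 (y) x 16 mm on two end panels, its top 70 mm above the table; origin on the table under the board's centre
- riser_top (a point): centre of the top face of the riser's board; axes as the riser (x across the narrow way, y along)
- can_round: white ceramic canister, 0.35 kg, open top: round, 68 mm across, 80 mm high, wall 6 mm (mouth 56 mm across). Origin at the centre of its underside, z up; starts upright on the table
- can_square: the same but square, 66 x 66 mm with sides along its x and y, 80 mm high, wall 6 mm (mouth 54 x 54 mm)
- lid_round: white ceramic lid of the round canister, 0.07 kg: flange 62 mm across and 6 mm thick, below it a plug 51 mm across and 8 mm deep that goes into the mouth, on top a round knob 20 mm across, its top 23 mm above the origin. Origin at the centre of the flange's underside (the face that rests on the rim), z up; starts plug down on the table (origin 8 mm up)
- lid_square: white ceramic lid of the square canister, 0.07 kg: flange 60 x 60 x 6 mm, plug 49 x 49 mm and 8 mm deep, on top a bar grip 34 mm long in x and 14 mm wide in y, its top 23.5 mm above the origin. Origin at the centre of the flange's underside, z up; starts plug down on the table (origin 8 mm up)
- rim_round (a point): centre of the mouth of the round canister at rim height; the lid's origin belongs here
- rim_square (a point): centre of the mouth of the square canister at rim height; the lid's origin belongs here
- plates: stack of three plates 170 mm across, 42 mm high, off to the right: a bystander
- bowl: bowl 130 mm across, 65 mm high, off to the left: a bystander
- jar: glass jar 76 mm across, 120 mm high, at the back: a bystander
There are look-alikes about, which are no part of the job. What is shaped like the lid_round but blue or green is not meant. What is shaped like the mug2 but orange is not meant.

How it is judged (in metres and radians):
At the end, for the whole second after the job is handed in: Every mug present hangs by its handle (loop centre within 55 mm of a hook point, over 60 mm up, axis across the hook). Each canister is upright on the shelf, within 30 mm of its middle line and 120 mm of its centre lengthwise, own lid level and within 5 mm of home, at rest ((distance between mug0_loop and hook0 below 0.055 m or distance between mug0_loop and hook1 below 0.055 m or distance between mug0_loop and hook2 below 0.055 m) and height (world z) of each of mug0, mug1, mug2 above 0.06 m and angle between the z axis of each of mug0, mug1, mug2 and the x axis of stand, either way round above 0.6 rad and (distance between mug1_loop and hook0 below 0.055 m or distance between mug1_loop and hook1 below 0.055 m or distance between mug1_loop and hook2 below 0.055 m) and (distance between mug2_loop and hook0 below 0.055 m or distance between mug2_loop and hook1 below 0.055 m or distance between mug2_loop and hook2 below 0.055 m) and x of can_round in the frame of riser_top between -0.03 and 0.03 m and y of can_round in the frame of riser_top between -0.12 and 0.12 m and z of can_round in the frame of riser_top between -0.003 and 0.004 m and angle between each of can_round, lid_round, can_square, lid_square's own z axis and vertical below 0.06 rad and distance between lid_round and rim_round below 0.005 m and linear speed of each of can_round, lid_round, can_square, lid_square below 0.02 m/s and x of can_square in the frame of riser_top between -0.03 and 0.03 m and y of can_square in the frame of riser_top between -0.12 and 0.12 m and z of can_square in the frame of riser_top between -0.003 and 0.004 m and distance between lid_square and rim_square below 0.005 m); the robot touches nothing.
It fails at once if the plates, the bowl or the jar are shifted by more than 3 cm (distance of any of plates, bowl, jar from where it was at the start of the episode above 0.03 m).
Of mug0, mug1, mug2 only 2 to 3 are there at a start; the rules pass over those that are not, and their reading is None.
At some moment in a run one of can_round, can_square, lid_round, lid_square may be knocked a few centimetres aside while the robot is not near it.
It also fails if it takes over 200 s, if anything falls off the work surface, if the arm or the gripper's body presses on something with over 40 N, if the wrist force passes 120 N, or if a joint passes its speed limit or range.

## Working session

There is one attempt and no reset: what is moved stays moved. The work goes in short steps, Python scripts to look and compute and a shell command to move; the robot and the scene stay as the last step left them, time stands still between calls to the robot, and variables do not carry over. Pictures are saved under pics/ and viewed, at most 14 in all, crops included, and the job is handed in when it is done.

```bash
mkdir -p pics
cat > h.py <<'E'
from plant import *
import numpy as np, cv2
from scipy.spatial.transform import Rotation as R
def ray(p,uv):
    u=cv2.undistortPoints(np.array([[uv]],float),np.array(p["intrinsics"],float),np.array(p["distortion"],float))[0,0]
    T=np.array(p["pose"]); d=T[:3,:3]@[u[0],u[1],1]; return T[:3,3],d
def at(p,uv,z):
    o,d=ray(p,uv); return (o+d*(z-o[2])/d[2]).round(1)
def proj(p,X):
    T=np.linalg.inv(np.array(p["pose"])); X=np.atleast_2d(np.array(X,float))
    rv=cv2.Rodrigues(T[:3,:3])[0]
    return cv2.projectPoints(X,rv,T[:3,3],np.array(p["intrinsics"],float),np.array(p["distortion"],float))[0][:,0]
def tri(p,a,q,b):
    o1,d1=ray(p,a);o2,d2=ray(q,b)
    s=np.linalg.lstsq(np.c_[d1,-d2],o2-o1,rcond=None)[0]
    x,y=o1+s[0]*d1,o2+s[1]*d2
    return ((x+y)/2).round(1),round(np.linalg.norm(x-y),1)
def save(p,n,crop=None,k=1):
    im=cv2.cvtColor(p["color"],cv2.COLOR_RGB2BGR)
    if crop: a,b,c,d=crop; im=im[b:d,a:c]
    cv2.imwrite(f"pics/{n}.png",cv2.resize(im,None,fx=k,fy=k,interpolation=cv2.INTER_CUBIC))
def rows(x,y,z,yaw=None):
    "shift in tool axes (m) to get the GRASP point to x,y,z mm world, tool down"
    s=get_obs(); Rm=R.from_euler('xyz',s["tool_rot"] if "tool_rot" in s else s["tcp_rot"]).as_matrix()
    g=np.array(s["tool_pos"])+Rm@[0,0,159]
    return (Rm.T@(np.array([x,y,z])-g)/1000).round(4)
E
python3 - <<'E'
from h import *
print({k:np.round(v,3) for k,v in get_obs().items()})
P={n:capture(n) for n in("side","top")}
for n,p in P.items():
    save(p,n+"0"); print(n,np.round(p["pose"],2).tolist(),np.round(p["intrinsics"],1).tolist())
    for t in["mug0","mug0_loop","stand","hook0","hook1","hook2","riser","riser_top","can_round","can_square","lid_round","lid_square","rim_round","rim_square","plates","bowl","jar"]:
        print(t,[(np.round(r["centre"]).tolist(),round(r["conf"],2)) for r in tip_of(p,t)])
E
```

```text
{'time': np.float64(0.0), 'joint_positions': array([-1.293,  0.343,  1.525, -0.   ,  1.275, -0.146]), 'dq': array([ 0.001,  0.   ,  0.   ,  0.   , -0.001, -0.001]), 'tau': array([ 1.0000e-03, -4.3123e+01, -2.4422e+01,  7.2000e-02,  5.6000e-02,
       -0.0000e+00]), 'tool_pos': array([ 215.872, -478.416,  404.019]), 'tcp_rot': array([-3.14 , -0.   ,  0.424]), 'contact_force': array([ 0.385,  0.901, -0.495]), 'moment': array([0.051, 0.004, 0.06 ]), 'finger_force': np.float64(0.0), 'grip_width': np.float64(91.651)}
side [[-0.99, -0.12, 0.1, 445.55], [-0.16, 0.72, -0.67, 823.56], [0.01, -0.68, -0.73, 1067.55], [0.0, 0.0, 0.0, 1.0]] [[403.7, 0.0, 277.1], [0.0, 403.7, 214.7], [0.0, 0.0, 1.0]]
mug0 [([338.0, 335.0], 0.87), ([337.0, 287.0], 0.86), ([275.0, 252.0], 0.72)]
mug0_loop [([292.0, 247.0], 0.82)]
stand [([242.0, 336.0], 0.87)]
hook0 [([210.0, 264.0], 0.97), ([248.0, 294.0], 0.9), ([292.0, 327.0], 0.64)]
hook1 [([210.0, 264.0], 0.97), ([248.0, 294.0], 0.9), ([292.0, 327.0], 0.64)]
hook2 [([210.0, 264.0], 0.97), ([248.0, 294.0], 0.9), ([292.0, 327.0], 0.64)]
riser [([264.0, 196.0], 0.
[... 1063 characters left out ...]
0, 271.0], 0.3), ([266.0, 149.0], 0.15)]
hook2 [([184.0, 192.0], 0.93), ([214.0, 156.0], 0.67), ([162.0, 232.0], 0.6), ([204.0, 271.0], 0.3), ([266.0, 149.0], 0.15)]
riser [([347.0, 185.0], 0.96)]
riser_top [([353.0, 176.0], 0.78), ([353.0, 271.0], 0.5)]
can_round [([351.0, 272.0], 0.74)]
can_square [([340.0, 233.0], 0.79)]
lid_round [([257.0, 239.0], 0.63), ([273.0, 258.0], 0.59), ([303.0, 250.0], 0.49), ([207.0, 290.0], 0.44)]
lid_square [([399.0, 240.0], 0.7), ([265.0, 147.0], 0.65)]
rim_round [([355.0, 274.0], 0.69)]
rim_square [([344.0, 233.0], 0.78)]
plates [([458.0, 244.0], 0.63)]
bowl [([122.0, 256.0], 0.81), ([162.0, 230.0], 0.55)]
jar [([264.0, 149.0], 0.71), ([398.0, 242.0], 0.3)]
```

View pics/side0.png

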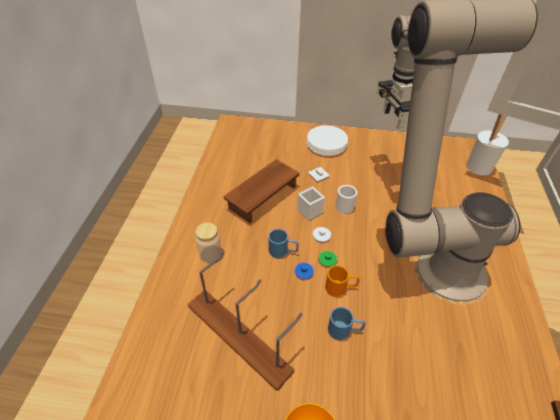

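View pics/top0.png

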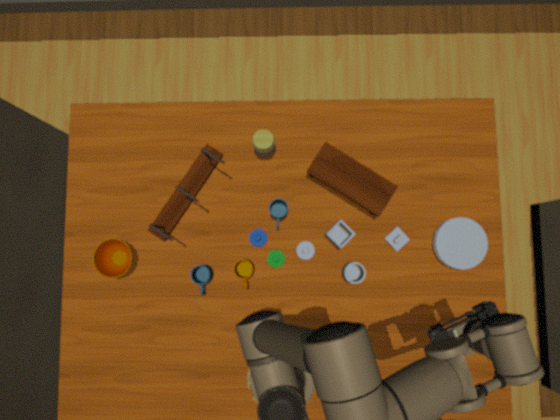

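Side view: blue mugs at (279,243) and (341,323), an orange mug at (338,282), a white round lid at (322,234), blue and green lids at (304,271) and (327,259), a square lid at (319,174), and canisters at (311,203) and (347,198). In the top view the blue mugs are at (279,209) and (203,274), the orange one at (245,268), and the lids are white (305,250), blue (258,238) and green (276,259). I take the blue mugs and the white lid as the ones meant. Next I check this in a crop.

Run:
```python
from h import *
s,t=capture("side"),capture("top")
save(t,"topcrop",(185,135,415,300),3.45)
def m(p,n,near):
    r=[x for x in trace(p,n)]
    if not r: return None
    r=min(r,key=lambda x:np.hypot(*(np.array(x["rect"][:2])-near))); k=r["pixels"].astype(np.uint8)
    ys,xs=np.nonzero(k); c=k and None if 0 else None
    q=cv2.minAreaRect(np.c_[xs,ys].astype(np.float32))
    return r["conf"],np.round([xs.mean(),ys.mean()],1),np.round(q[0],1),np.round(q[1],1),round(q[2],1),len(xs)
for n,a in [("mug0",(279,212)),("mug0",(203,276)),("can_round",(355,273)),("can_square",(341,233)),("lid_round",(305,250)),("lid_square",(398,240)),("riser",(352,180)),("stand",(185,192))]:
    print(n,m(t,n,a))
for h in("hook0","riser_top","rim_round","rim_square","mug0_loop","lid_round","lid_square","mug0"):
    print(h,[ (x["centre"],at(t,x["centre"],{"hook0":174,"riser_top":70,"rim_round":80,"rim_square":80,"mug0_loop":41,"mug0":0}.get(h,8))) for x in tip_of(t,h)])
    print("  side",[ (x["centre"],at(s,x["centre"],{"hook0":174,"riser_top":70,"rim_round":80,"rim_square":80,"mug0_loop":41,"mug0":0}.get(h,8))) for x in tip_of(s,h)])
```

```text
mug0 (0.77, array([278. , 209.6]), array([279.6, 211.3]), array([29.9, 20.2]), 68.2, 427)
mug0 (0.72, array([201.6, 275.7]), array([200.2, 276.5]), array([21.3, 27.9]), 29.7, 427)
can_round (0.91, array([353.1, 271.7]), array([353., 272.]), array([20., 24.]), 90.0, 408)
can_square (0.88, array([338.7, 234.2]), array([338.8, 234.3]), array([21.2, 21.9]), 45.0, 449)
lid_round (0.72, array([304.9, 249.4]), array([305. , 249.5]), array([16.3, 17.7]), 45.0, 247)
lid_square (0.58, array([396.3, 238.1]), array([396.3, 237.8]), array([17. , 16.3]), 45.0, 283)
riser (0.93, array([351. , 178.6]), array([350.6, 178.9]), array([87.6, 38.7]), 31.1, 3195)
stand (0.97, array([185.1, 191.9]), array([186.3, 192.9]), array([ 26.3, 105.5]), 34.0, 2242)
hook0 [([211.5, 155.8], array([710.8, 208.9, 174. ])), ([187.2, 194.3], array([592.5, 282.2, 174. ])), ([161.7, 231.6], array([479.7, 358.1, 174. ]))]
  side [([288.7, 327.3], array([481.1, 362.9, 174. ])), ([209.6, 264.0], array([717.5, 213.6, 174. ])), ([262.2, 184.0], array([ 634.5, -122.2,  174. ]))]
riser_top [([351.7, 176.9], array([ 658.3, -234.1,
[... 858 characters left out ...]
array([418.7, -94.9,   8. ])), ([325.3, 260.2], array([402.5,  24.9,   8. ])), ([305.1, 270.6], array([462.8,  76.1,   8. ]))]
lid_square [([459.8, 242.4], array([ 442.1, -601.1,    8. ])), ([398.0, 244.3], array([ 437.7, -393.4,    8. ])), ([186.9, 192.4], array([621.6, 322.3,   8. ]))]
  side [([318.4, 172.2], array([ 462. , -402.4,    8. ]))]
mug0 [([244.7, 264.4], array([374.5, 124.1,   0. ])), ([281.5, 213.5], array([546.3,  -2.1,   0. ])), ([205.0, 273.1], array([346.2, 258.9,   0. ]))]
  side [([337.4, 333.7], array([349.1, 270.4,   0. ])), ([338.2, 287.8], array([354.9, 117.7,   0. ])), ([274.8, 251.1], array([571. ,   8.8,   0. ])), ([348.7, 190.2], array([ 338.6, -326.9,    0. ]))]
```

View pics/topcrop.png

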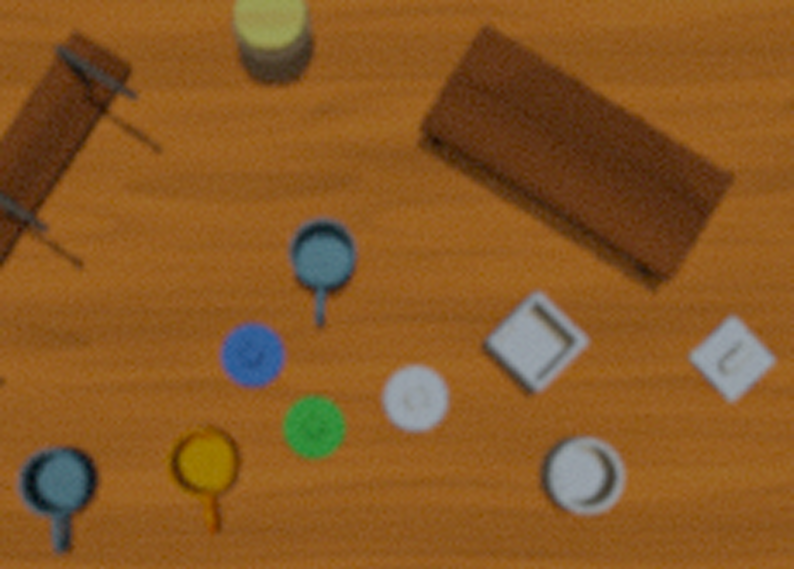

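The crop shows two blue mugs, at full-picture (279,208) and (202,275), which fit the description; the orange one at (245,268) is a look-alike. The white round lid is at (305.6,250.4), while the blue one (258,238) and green one (276,259) are look-alikes. No third blue mug is out. Now I work out the coordinates.

```bash
cat >> h.py <<'E'
def go(x,y,z,yawdeg=None):
    s=get_obs(); yaw=s["tcp_rot"][2]; d=rows(x,y,z)
    if yawdeg is None: return d
    sp=-(np.radians(yawdeg)-yaw); sp=(sp+np.pi)%(2*np.pi)-np.pi
    return d,round(sp,3)
E
python3 - <<'E'
from h import *
t=capture("top")
c=lambda x,y:(185+x/3.45,135+y/3.45)
for n,p,z in [("A",(323,254),80),("Ahandle",(320,322),41),("B",(60,481),80),("Bh",(63,550),41),("lr",(416,398),14),("lrknob",(416,398),31),("ls",(733,359),14),("cr",(584,476),80),("cs",(537,342),80),
 ("r1",(487,27),70),("r2",(733,178),70),("r3",(660,288),70),("r4",(423,128),70),("hookrod",(57,50),170),("hooktip",(135,97),180)]:
    print(n,at(t,c(*p),z))
print(go(350,-231,245,-32),get_obs()["tcp_rot"])
E
```

```text
A [555.3   6.1  80. ]
Ahandle [493.5  10.2  41. ]
B [346. 252.  80.]
Bh [279.  256.2  41. ]
lr [420.1 -82.   14. ]
lrknob [420.1 -81.3  31. ]
ls [ 455.2 -390.7   14. ]
cr [ 347.1 -233.    80. ]
cs [ 471.  -192.4   80. ]
r1 [ 773.4 -152.8   70. ]
r2 [ 624.6 -382.4   70. ]
r3 [ 521.  -310.2   70. ]
r4 [675.9 -90.   70. ]
hookrod [731.9 240.7 170. ]
hooktip [686.2 169.  180. ]
(array([ 0.224 , -0.1705,  0.0007]), np.float64(0.982)) [3.14153460e+00 7.33085169e-05 4.23860815e-01]
```

```bash
python3 -m inch '[[0.224,-0.17,0,0.98,1],[0.224,-0.17,0,0.98,1],[0.224,-0.17,0,0.98,1],[0.224,-0.17,0,0.98,1],[0.224,-0.17,0,0.98,1],[0.224,-0.17,0,0.98,1],[0.224,-0.17,0,0.98,1],[0.224,-0.17,0,0.98,1]]'
python3 - <<'E'
from h import *
t,s=capture("top"),capture("side")
for n in("rim_round","rim_square"):
  for p in(t,s): print(n,[(at(p,x["centre"],80),round(x["conf"],2)) for x in tip_of(p,n)])
print(go(350,-231,50,-32))
E
```

```text
time: 3.82
tool_pos: [351.1, -228.5, 404.9]
tcp_rot: [-3.141, -0.0, -0.499]
contact_force: [0.3, 0.2, 0.3]
grip_width: 92.1
finger_force: 0.0
rim_round []
rim_round [(array([ 354.1, -218.4,   80. ]), 0.85), (array([ 636.6, -151.5,   80. ]), 0.23)]
rim_square [(array([ 483.6, -186.8,   80. ]), 0.77), (array([348.6, 249.4,  80. ]), 0.58)]
rim_square [(array([ 470.3, -193.9,   80. ]), 0.83)]
(array([-0.0006, -0.0014,  0.1957]), np.float64(0.065))
```

```bash
python3 -m inch '[[0,-0.002,0.1,0.06,1],[0,-0.002,0.15,0.06,1],[0,-0.002,0.15,0.06,1],[0,-0.002,0.15,0.06,1],[0,-0.002,0.17,0.06,1],[0,-0.002,0.195,0.06,1],[0,-0.002,0.195,0.06,1],[0,-0.002,0.195,0.06,1]]' &&  python3 -m inch '[[0,0,0,0,0.5],[0,0,0,0,0.5],[0,0,0,0,0.5],[0,0,0,0,0.5],[0,0,0,0,0.5],[0,0,0,0,1],[0,0,0,0,1],[0,0,0,0,1]]' && python3 -m inch '[[0,0,0,-0.7,1],[0,0,0,-0.7,1],[0,0,0,-0.7,1],[0,0,0,-0.7,1],[0,0,0,-0.7,1],[0,0,0,-0.7,1],[0,0,0,-0.7,1]]' &&  python3 -m inch '[[0,0,0,-0.87,1],[0,0,0,-0.87,1],[0,0,0,-0.87,1],[0,0,0,-0.87,1],[0,0,0,-0.87,1],[0,0,0,-0.87,1],[0,0,0,-0.87,1],[0,0,0,-0.87,1]]' && python3 -m inch '[[0,0,0,0,0],[0,0,0,0,0],[0,0,0,0,0],[0,0,0,0,0],[0,0,0,0,0],[0,0,0,0,0]]'
```

```text
time: 4.78
tool_pos: [350.6, -230.5, 209.1]
tcp_rot: [-3.141, 0.003, -0.556]
contact_force: [-0.3, -0.2, 0.7]
grip_width: 91.4
finger_force: 0.0
time: 5.45
tool_pos: [351.1, -229.5, 209.9]
tcp_rot: [-3.141, 0.0, -0.555]
contact_force: [1.0, -0.4, -0.3]
grip_width: 83.3
finger_force: 0.0
time: 6.03
tool_pos: [351.1, -229.5, 209.6]
tcp_rot: [-3.141, 0.0, 0.147]
contact_force: [-0.6, -0.5, 0.3]
grip_width: 91.9
finger_force: 0.0
time: 6.7
tool_pos: [351.1, -229.6, 209.6]
tcp_rot: [-3.141, -0.0, 1.017]
contact_force: [-0.1, 0.2, -0.2]
grip_width: 91.7
finger_force: 0.0
time: 7.2
tool_pos: [351.3, -229.9, 209.8]
tcp_rot: [3.141, 0.0, 1.014]
contact_force: [1.2, -0.5, -0.7]
grip_width: 68.5
finger_force: 30.0
```

```bash
python3 -m inch '[[0,0,-0.05,0,0],[0,0,-0.1,0,0],[0,0,-0.14,0,0],[0,0,-0.14,0,0],[0,0,-0.14,0,0]]'
python3 - <<'E'
from h import *
t,s=capture("top"),capture("side")
for n,z in(("riser_top",70),("lid_square",8),("lid_round",8)):
  for p in(t,s): print(n,[(at(p,x["centre"],z),round(x["conf"],2)) for x in tip_of(p,n)])
r=[x for x in trace(t,"riser")][0]
c=max(cv2.findContours(r["pixels"].astype(np.uint8),0,1)[0],key=cv2.contourArea)
q=cv2.boxPoints(cv2.minAreaRect(c)); print([at(t,a,70) for a in q])
im=t["color"].copy(); c,d=np.array([651,-234]),np.radians(57.1)
L=np.array([np.cos(d),np.sin(d)]);W=np.array([-L[1],L[0]])
pts=[np.r_[c+a*140*L+b*60*W,70] for a,b in((1,1),(1,-1),(-1,-1),(-1,1))]
for p,n in((t,"rt"),(s,"rs")):
  im=p["color"]; u=proj(p,pts); im=cv2.resize(im,None,fx=3,fy=3,interpolation=cv2.INTER_CUBIC)
  cv2.polylines(im,[np.int32((u+.5)*3)],True,(0,255,0),1)
  o=np.int32(u.mean(0)*3); im=im[max(0,o[1]-180):o[1]+180,max(0,o[0]-180):o[0]+180]
  cv2.imwrite(f"pics/{n}.png",im[:,:,::-1])
a,b=cv2.imread("pics/rt.png"),cv2.imread("pics/rs.png"); h=min(len(a),len(b)); cv2.imwrite("pics/r.png",np.hstack([a[:h],b[:h]]))
print(go(613,-293,190,57.1))
E
```

```text
time: 7.62
tool_pos: [351.6, -230.1, 353.0]
tcp_rot: [3.135, 0.001, 1.014]
contact_force: [0.5, -0.7, -4.0]
grip_width: 68.2
finger_force: 30.0
riser_top [(array([ 652. , -237.9,   70. ]), 0.86)]
riser_top [(array([ 648. , -232.1,   70. ]), 0.59), (array([307.5, 279.1,  70. ]), 0.23)]
lid_square [(array([ 446.6, -407.9,    8. ]), 0.6)]
lid_square [(array([ 463.6, -416.8,    8. ]), 0.63)]
lid_round [(array([463.6,  92.4,   8. ]), 0.79), (array([423. , -84.1,   8. ]), 0.73), (array([394.1,  30.5,   8. ]), 0.58)]
lid_round [(array([422.2, -95.3,   8. ]), 0.72), (array([466.8,  77.1,   8. ]), 0.64), (array([392.7,  20.8,   8. ]), 0.58), (array([774.9,  58.3,   8. ]), 0.58)]
[array([676.2, -80.6,  70. ]), array([ 787.7, -152.2,   70. ]), array([ 631.3, -385.9,   70. ]), array([ 522.6, -313.5,   70. ])]
(array([ 0.0845,  0.2563, -0.0009]), np.float64(0.018))
```

View pics/r.png

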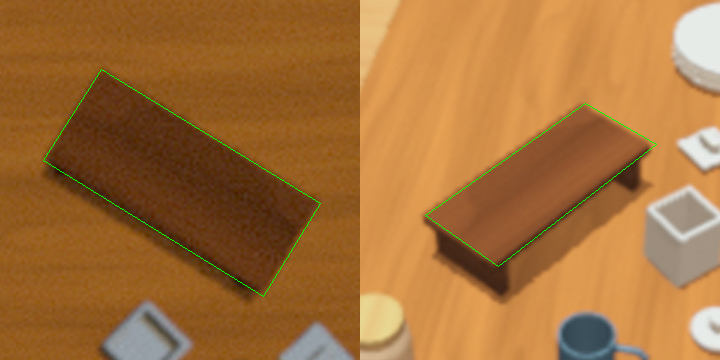

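The overlay matches the shelf board in both views, so its centre is (651,-234) and its long axis is at 57.1°.

```bash
python3 -m inch '[[0.0845,0.2565,0,0.018,0],[0.0845,0.2565,0,0.018,0],[0.0845,0.2565,0,0.018,0],[0.0845,0.2565,0,0.018,0],[0.0845,0.2565,0,0.018,0],[0.0845,0.2565,0,0.018,0],[0.0845,0.2565,0,0.018,0],[0.0845,0.2565,0,0.018,0]]' && python3 -m inch '[[0.0845,0.2565,0,0.018,0]]'
python3 - <<'E'
from h import *
print(go(613,-293,121,57.1))
E
```

```text
time: 8.73
tool_pos: [616.9, -293.7, 347.1]
tcp_rot: [-3.142, -0.001, 0.998]
contact_force: [-2.0, 0.2, -3.7]
grip_width: 68.0
finger_force: 30.0
time: 8.82
tool_pos: [648.1, -301.3, 342.0]
tcp_rot: [-3.115, 0.003, 0.978]
contact_force: [1.6, -1.2, -7.0]
grip_width: 68.5
finger_force: 30.0
(array([-0.0121, -0.028 ,  0.0628]), np.float64(-0.018))
```

```bash
python3 -m inch '[[0,0,0,0,0],[0,0,0,0,0],[0,0,0,0,0]]'
python3 - <<'E'
from h import *
print(go(613,-293,121,57.1))
E
```

```text
time: 9.07
tool_pos: [653.7, -303.9, 348.4]
tcp_rot: [-3.139, 0.0, 0.979]
contact_force: [-0.3, 0.4, -3.2]
grip_width: 67.7
finger_force: 30.0
(array([-0.0135, -0.0393,  0.0685]), np.float64(-0.018))
```

```bash
python3 -m inch '[[-0.0135,-0.0395,0,-0.018,0],[-0.0135,-0.0395,0.01,-0.018,0],[-0.0135,-0.0395,0.04,-0.018,0],[-0.0135,-0.0395,0.06,-0.018,0],[-0.0135,-0.0395,0.0675,-0.018,0],[-0.0135,-0.0395,0.0675,-0.018,0],[-0.0135,-0.0395,0.0675,-0.018,0]]'
python3 - <<'E'
from h import *
print(go(613,-293,121,57.1))
E
```

```text
time: 9.65
tool_pos: [613.5, -293.2, 284.0]
tcp_rot: [3.14, 0.0, 0.996]
contact_force: [0.1, -0.4, -3.3]
grip_width: 67.7
finger_force: 30.0
(array([-0.0001, -0.0009,  0.0039]), np.float64(-0.0))
```

```bash
python3 -m inch '[[0,0,0.002,0,0],[0,0,0.004,0,0],[0,0,0.004,0,0],[0,0,0.004,0,0]]'; python3 -m inch '[[0,0,0,0,1],[0,0,0,0,1],[0,0,0,0,1],[0,0,0,0,1]]'; python3 -m inch '[[0,0,0,-0.8,1],[0,0,0,-0.8,1],[0,0,0,-0.8,1],[0,0,0,-0.8,1],[0,0,0,-0.8,1],[0,0,0,-0.8,1],[0,0,0,-0.8,1],[0,0,0,-0.8,1]]' ; python3 -m inch '[[0,0,0,-0.77,1],[0,0,0,-0.77,1],[0,0,0,-0.77,1],[0,0,0,-0.77,1],[0,0,0,-0.77,1],[0,0,0,-0.77,1],[0,0,0,-0.77,1],[0,0,0,-0.77,1]]'
```

```text
time: 9.98
tool_pos: [614.0, -293.3, 279.9]
tcp_rot: [3.138, 0.0, 0.997]
contact_force: [1.3, 0.3, 2.6]
grip_width: 68.2
finger_force: 30.0
time: 10.32
tool_pos: [613.6, -293.1, 278.2]
tcp_rot: [-3.141, 0.0, 0.997]
contact_force: [-0.6, 0.6, -0.1]
grip_width: 89.3
finger_force: 0.0
time: 10.98
tool_pos: [613.6, -293.1, 278.1]
tcp_rot: [-3.141, -0.0, 1.798]
contact_force: [-0.2, -0.4, -0.2]
grip_width: 91.8
finger_force: 0.0
time: 11.65
tool_pos: [613.6, -293.1, 278.1]
tcp_rot: [-3.142, -0.0, 2.563]
contact_force: [0.1, 0.5, -0.1]
grip_width: 91.6
finger_force: 0.0
```

```bash
python3 -m inch '[[0,0,0,0,0],[0,0,0,0,0],[0,0,0,0,0],[0,0,0,0,0],[0,0,0,0,0],[0,0,0,0,0]]'; python3 -m inch '[[0,0,0,0,1],[0,0,0,0,1],[0,0,0,0,1],[0,0,0,0,1]]'; python3 -m inch '[[0,0,-0.04,0,1],[0,0,-0.08,0,1],[0,0,-0.12,0,1],[0,0,-0.12,0,1],[0,0,-0.12,0,1]]'
python3 - <<'E'
from h import *
t,s=capture("top"),capture("side")
for n,z in(("rim_square",80),("rim_round",150),("lid_square",8),("lid_round",8)):
  for p in(t,s): print(n,[(at(p,x["centre"],z),round(x["conf"],2)) for x in tip_of(p,n)])
print(go(472,-194,245,45.5))
E
```

```text
time: 12.15
tool_pos: [613.6, -293.2, 278.3]
tcp_rot: [-3.141, 0.0, 2.566]
contact_force: [-0.6, -0.8, 1.0]
grip_width: 67.9
finger_force: 30.0
time: 12.48
tool_pos: [613.6, -293.0, 278.2]
tcp_rot: [-3.142, 0.0, 2.567]
contact_force: [-0.3, 0.1, -0.9]
grip_width: 89.0
finger_force: 0.0
time: 12.9
tool_pos: [613.7, -293.1, 401.7]
tcp_rot: [3.141, 0.007, 2.567]
contact_force: [0.3, 0.6, -0.1]
grip_width: 91.9
finger_force: 0.0
rim_square [(array([ 486.1, -195.8,   80. ]), 0.81), (array([303., 248.,  80.]), 0.51)]
rim_square [(array([ 466.1, -190.1,   80. ]), 0.82)]
rim_round [(array([ 610.3, -298.9,  150. ]), 0.66)]
rim_round [(array([ 619.2, -294.4,  150. ]), 0.68)]
lid_square [(array([401.5, 542.8,   8. ]), 0.73), (array([521.1,   3.8,   8. ]), 0.47), (array([ 447.1, -391.4,    8. ]), 0.41)]
lid_square [(array([ 468.2, -391.7,    8. ]), 0.46)]
lid_round [(array([467.9,  82.2,   8. ]), 0.73), (array([420.4, -70.9,   8. ]), 0.59)]
lid_round [(array([ 632.6, -463.8,    8. ]), 0.68), (array([409.1, -81.5,   8. ]), 0.63), (array([470.4,  76.6,   8. ]), 0.51), (array([397.4,   6. ,   8. ]), 0.48)]
(array([ 0.1726,  0.0062, -0.0062]), np.float64(1.772))
```

```bash
python3 -m inch '[[0.1725,0.006,0,0.2,1],[0.1725,0.006,0,0.2,1],[0.1725,0.006,0,0.2,1],[0.1725,0.006,0,0.2,1],[0.1725,0.006,0,0.2,1],[0.1725,0.006,0,0.2,1],[0.1725,0.006,0,0.2,1],[0.1725,0.006,0,0.2,1]]'
python3 - <<'E'
from h import *
t,s=capture("top"),capture("side")
c=[]
for n,z in(("rim_square",80),):
  for p in(t,s):
    print(n,[(at(p,x["centre"],z),round(x["conf"],2)) for x in tip_of(p,n)])
print(go(472,-193,50,135.5))
# overlay of hypothesis
pts=lambda h,z:[np.r_[np.array([472,-193])+R.from_euler('z',45.5,degrees=True).as_matrix()[:2,:2]@np.array(q)*h,z] for q in((1,1),(1,-1),(-1,-1),(-1,1))]
im=s["color"]; o=proj(s,[[472,-193,80]])[0]; im=cv2.resize(im,None,fx=4,fy=4,interpolation=cv2.INTER_CUBIC)
cv2.polylines(im,[np.int32((proj(s,pts(33,80))+.5)*4)],True,(0,255,0),1)
cv2.polylines(im,[np.int32((proj(s,pts(33,0))+.5)*4)],True,(255,0,0),1)
o=np.int32(o*4); cv2.imwrite("pics/cs.png",im[o[1]-170:o[1]+170,o[0]-170:o[0]+170,::-1])
E
```

```text
time: 14.07
tool_pos: [473.2, -195.1, 398.7]
tcp_rot: [3.141, 0.002, 2.366]
contact_force: [-0.3, -0.1, 0.6]
grip_width: 92.1
finger_force: 0.0
rim_square [(array([ 490.3, -194.6,   80. ]), 0.66), (array([ 626.2, -219.8,   80. ]), 0.58), (array([ 465.3, -185.4,   80. ]), 0.42)]
rim_square [(array([ 464.5, -184.3,   80. ]), 0.6)]
(array([0.0019, 0.0008, 0.1889]), np.float64(0.001))
```

View pics/cs.png

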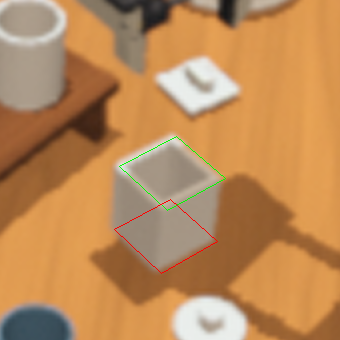

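The overlay sits on the canister within about 1 px, so I grasp at (474,-192).

```bash
python3 -m inch '[[0,0,0.1,0,1],[0,0,0.15,0,1],[0,0,0.17,0,1],[0,0,0.185,0,1],[0,0,0.189,0,1],[0,0,0.189,0,1],[0,0,0.189,0,1]]' && python3 -m inch '[[0,0,0,0,0],[0,0,0,0,0],[0,0,0,0,0],[0,0,0,0,0],[0,0,0,0,0],[0,0,0,0,0]]' && python3 -m inch '[[0,0,0,0,1],[0,0,0,0,1],[0,0,0,0,1],[0,0,0,0.2,1],[0,0,0,0.4,1],[0,0,0,0.6,1],[0,0,0,0.8,1]]'; python3 -m inch '[[0,0,0,0.79,1],[0,0,0,0.79,1],[0,0,0,0.79,1],[0,0,0,0.79,1],[0,0,0,0.79,1],[0,0,0,0.79,1],[0,0,0,0.79,1],[0,0,0,0.79,1]]'
```

```text
time: 14.85
tool_pos: [472.3, -194.5, 208.4]
tcp_rot: [-3.141, -0.002, 2.366]
contact_force: [1.1, -0.7, -0.2]
grip_width: 92.1
finger_force: 0.0
time: 15.35
tool_pos: [472.8, -194.2, 210.7]
tcp_rot: [3.14, 0.003, 2.366]
contact_force: [1.4, 2.7, 8.0]
grip_width: 65.6
finger_force: 30.0
time: 15.93
tool_pos: [471.9, -194.3, 209.0]
tcp_rot: [-3.141, -0.0, 1.86]
contact_force: [-1.0, -0.5, 0.1]
grip_width: 91.8
finger_force: 0.0
time: 16.6
tool_pos: [472.0, -194.3, 209.0]
tcp_rot: [-3.141, 0.0, 1.075]
contact_force: [0.1, 0.5, -1.0]
grip_width: 91.7
finger_force: 0.0
```

```bash
python3 -m inch '[[0,0,0,0.28,1],[0,0,0,0.28,1],[0,0,0,0.28,1],[0,0,0,0.28,1]]' && python3 -m inch '[[0,0,0,0,0],[0,0,0,0,0],[0,0,0,0,0],[0,0,0,0,0],[0,0,0,0,0],[0,0,0,0,0]]' && python3 -m inch '[[0,0,-0.05,0,0],[0,0,-0.1,0,0],[0,0,-0.14,0,0],[0,0,-0.14,0,0],[0,0,-0.14,0,0]]'
python3 - <<'E'
from h import *
print(go(689,-175,190,57.1))
E
```

```text
time: 16.93
tool_pos: [472.0, -194.2, 209.1]
tcp_rot: [-3.141, 0.0, 0.797]
contact_force: [0.6, 0.2, 0.6]
grip_width: 91.9
finger_force: 0.0
time: 17.43
tool_pos: [472.0, -194.2, 209.1]
tcp_rot: [-3.141, 0.0, 0.797]
contact_force: [-0.5, 1.0, -0.7]
grip_width: 87.2
finger_force: 31.0
time: 17.85
tool_pos: [472.7, -194.7, 353.3]
tcp_rot: [3.133, -0.002, 0.797]
contact_force: [0.9, 0.5, -3.5]
grip_width: 87.3
finger_force: 31.0
(array([0.165 , 0.1394, 0.0058]), np.float64(-0.2))
```

Grip width is 87 mm: the spinning fingers turned the square canister and it is held skewed. I put it back down and look again.

```bash
python3 -m inch '[[0,0,0.04,0,0],[0,0,0.08,0,0],[0,0,0.12,0,0],[0,0,0.135,0,0],[0,0,0.143,0,0],[0,0,0.143,0,0],[0,0,0.143,0,0]]'; python3 -m inch '[[0,0,0,0,1],[0,0,0,0,1],[0,0,0,0,1]]';  python3 -m inch '[[0,0,-0.05,0,1],[0,0,-0.1,0,1],[0,0,-0.14,0,1],[0.03,-0.08,-0.17,0,1],[0.03,-0.15,-0.19,0,1],[0.03,-0.15,-0.19,0,1],[0.03,-0.15,-0.19,0,1],[0.03,-0.15,-0.19,0,1]]'
python3 - <<'E'
from h import *
t,s=capture("top"),capture("side")
save(s,"cs2",(270,150,390,240),4)
for p in(t,s): print([(x["centre"],at(p,x["centre"],80),round(x["conf"],2)) for x in tip_of(p,"rim_square")])
E
```

```text
time: 18.43
tool_pos: [471.2, -193.6, 204.1]
tcp_rot: [-3.138, 0.001, 0.797]
contact_force: [0.5, -0.1, -3.5]
grip_width: 78.4
finger_force: 27.5
time: 18.68
tool_pos: [472.1, -194.4, 206.1]
tcp_rot: [3.141, 0.0, 0.797]
contact_force: [0.5, 0.1, -0.0]
grip_width: 90.3
finger_force: 0.0
time: 19.35
tool_pos: [382.5, -64.3, 398.7]
tcp_rot: [3.14, -0.002, 0.799]
contact_force: [0.7, -0.2, 0.1]
grip_width: 91.8
finger_force: 0.0
[([348.2, 235.1], array([ 467.6, -216.6,   80. ]), 0.58)]
[([316.9, 192.9], array([ 456.5, -208.4,   80. ]), 0.77), ([275.9, 157.8], array([ 629.1, -375.3,   80. ]), 0.44)]
```

View pics/cs2.png

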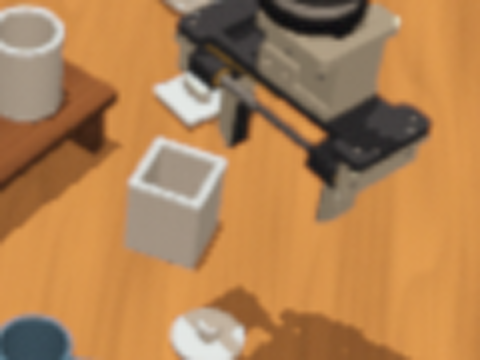

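The can is upright but turned; its rim corners in the crop are at (163,138), (227,156), (202,203) and (131,184).

Run:
```python
from h import *
s=capture("side")
P=[at(s,(270+x/4,150+y/4),80)[:2] for x,y in((163,138),(227,156),(202,203),(131,184))]
P=np.array(P);print(P,P.mean(0))
for i in range(4):
    d=P[(i+1)%4]-P[i]; print(np.linalg.norm(d).round(1),np.degrees(np.arctan2(d[1],d[0])).round(1)%90)
c=P.mean(0)
print(go(c[0],c[1],245,67))
```

```text
[[ 482.2 -248. ]
 [ 423.8 -234. ]
 [ 440.8 -171.6]
 [ 503.9 -184.7]] [ 462.675 -209.575]
60.1 76.5
64.7 74.8
64.4 78.3
66.9 71.1
(array([-0.0473,  0.1531, -0.008 ]), np.float64(-0.373))
```

```bash
python3 - <<'E'
from h import *
print(go(464,-209,245,75.5))
E
python3 -m inch '[[-0.046,0.1525,0,-0.52,1],[-0.046,0.1525,0,-0.52,1],[-0.046,0.1525,0,-0.52,1],[-0.046,0.1525,0,-0.52,1],[-0.046,0.1525,0,-0.52,1],[-0.046,0.1525,0,-0.52,1],[-0.046,0.1525,0,-0.52,1],[-0.046,0.1525,0,-0.52,1]]';python3 - <<'E'
from h import *
print(go(464,-209,50,75.5))
E
```

```text
(array([-0.046 ,  0.1537, -0.008 ]), np.float64(-0.522))
time: 20.27
tool_pos: [462.4, -207.0, 395.6]
tcp_rot: [-3.14, -0.001, 1.315]
contact_force: [0.2, 0.0, -0.5]
grip_width: 91.8
finger_force: 0.0
(array([-0.0018,  0.0026,  0.1866]), np.float64(-0.003))
```

```bash
python3 -m inch '[[-0.002,0.002,0.08,0,1],[-0.002,0.002,0.12,0,1],[-0.002,0.002,0.15,0,1],[-0.002,0.002,0.17,0,1],[-0.002,0.002,0.186,0,1],[-0.002,0.002,0.186,0,1],[-0.002,0.002,0.186,0,1]]' && python3 -m inch '[[0,0,0,0,0],[0,0,0,0,0],[0,0,0,0,0],[0,0,0,0,0],[0,0,0,0,0],[0,0,0,0,0]]'; python3 -m inch '[[0,0,0,0,1],[0,0,0,0,1],[0,0,0,0,1],[0,0,0,0,1],[0,0,-0.04,0,1],[0,0,-0.07,0,1],[0,0,-0.07,0,1],[0,0,-0.07,0,1]]'; python3 -m inch '[[0,0,0,0.785,1],[0,0,0,0.785,1],[0,0,0,0.785,1],[0,0,0,0.785,1],[0,0,0,0.785,1],[0,0,0,0.785,1],[0,0,0,0.785,1],[0,0,0,0.785,1]]';python3 -m inch '[[0,0,0,0.786,1],[0,0,0,0.786,1],[0,0,0,0.786,1],[0,0,0,0.786,1],[0,0,0,0.786,1],[0,0,0,0.786,1],[0,0,0,0.786,1],[0,0,0,0.786,1]]'
```

```text
time: 20.85
tool_pos: [464.0, -209.1, 210.3]
tcp_rot: [-3.14, -0.0, 1.317]
contact_force: [0.3, -0.3, 0.4]
grip_width: 91.9
finger_force: 0.0
time: 21.35
tool_pos: [464.2, -210.0, 211.4]
tcp_rot: [3.14, 0.0, 1.316]
contact_force: [-2.1, 1.1, 8.4]
grip_width: 65.7
finger_force: 29.8
time: 22.02
tool_pos: [464.5, -210.1, 281.7]
tcp_rot: [3.138, 0.001, 1.317]
contact_force: [0.6, 0.4, -0.3]
grip_width: 91.8
finger_force: 0.0
time: 22.68
tool_pos: [463.8, -209.6, 278.8]
tcp_rot: [-3.139, 0.001, 0.53]
contact_force: [0.8, -0.2, 0.2]
grip_width: 91.8
finger_force: 0.0
time: 23.35
tool_pos: [463.9, -209.7, 279.3]
tcp_rot: [-3.141, 0.002, -0.254]
contact_force: [0.3, 0.5, -0.3]
grip_width: 91.9
finger_force: 0.0
```

```bash
python3 -m inch '[[0,0,0.03,0,1],[0,0,0.06,0,1],[0,0,0.07,0,1],[0,0,0.07,0,1],[0,0,0.07,0,1]]' && python3 -m inch '[[0,0,0,0,0],[0,0,0,0,0],[0,0,0,0,0],[0,0,0,0,0],[0,0,0,0,0],[0,0,0,0,0]]'; python3 -m inch '[[0,0,-0.05,0,0],[0,0,-0.1,0,0],[0,0,-0.14,0,0],[0,0,-0.14,0,0],[0,0,-0.14,0,0]]'
python3 - <<'E'
from h import *
print(go(689,-175,190,-32.9))
E
```

```text
time: 23.77
tool_pos: [464.2, -209.9, 210.1]
tcp_rot: [-3.141, 0.001, -0.253]
contact_force: [-0.1, -0.7, 0.8]
grip_width: 91.7
finger_force: 0.0
time: 24.27
tool_pos: [464.3, -209.6, 211.1]
tcp_rot: [-3.141, -0.001, -0.255]
contact_force: [0.9, 3.7, 7.0]
grip_width: 66.0
finger_force: 29.9
time: 24.68
tool_pos: [464.7, -210.3, 354.3]
tcp_rot: [3.139, -0.008, -0.254]
contact_force: [1.2, -0.8, -4.7]
grip_width: 66.0
finger_force: 29.9
(array([ 0.2069, -0.091 ,  0.0067]), np.float64(0.32))
```

```bash
python3 -m inch '[[0.207,-0.091,0,0.32,0],[0.207,-0.091,0,0.32,0],[0.207,-0.091,0,0.32,0],[0.207,-0.091,0,0.32,0],[0.207,-0.091,0,0.32,0],[0.207,-0.091,0,0.32,0],[0.207,-0.091,0,0.32,0],[0.207,-0.091,0,0.32,0]]'
python3 - <<'E'
from h import *
print(go(689,-175,119.5,-32.9))
E
```

```text
time: 25.35
tool_pos: [687.7, -173.3, 345.8]
tcp_rot: [3.14, 0.006, -0.573]
contact_force: [-0.5, -0.1, -3.9]
grip_width: 65.6
finger_force: 29.9
(array([0.0033, 0.0003, 0.0673]), np.float64(0.001))
```

```bash
python3 -m inch '[[0.001,0,0.03,0,0],[0.001,0,0.05,0,0],[0.001,0,0.06,0,0],[0.001,0,0.064,0,0],[0.001,0,0.064,0,0],[0.001,0,0.066,0,0],[0.001,0,0.066,0,0]]'
```

```text
time: 25.93
tool_pos: [688.3, -174.7, 285.5]
tcp_rot: [-3.141, -0.002, -0.575]
contact_force: [0.2, 0.3, -3.8]
grip_width: 66.2
finger_force: 29.9
```

```bash
python3 -m inch '[[0,0,0.003,0,0],[0,0,0.004,0,0],[0,0,0.005,0,0],[0,0,0.005,0,0]]'; python3 -m inch '[[0,0,0,0,1],[0,0,0,0,1],[0,0,0,0,1],[0,0,0,0,1],[0,0,-0.04,0,1],[0,0,-0.08,0,1],[0,0,-0.1,0,1],[0,0,-0.1,0,1]]'
python3 - <<'E'
from h import *
t,s=capture("top"),capture("side")
for n,z in(("lid_square",8),("lid_round",8)):
  for p in(t,s): print(n,[(at(p,x["centre"],z),round(x["conf"],2)) for x in tip_of(p,n)])
save(t,"t3",(220,130,420,300),4); save(s,"s3",(240,130,400,250),5)
E
```

```text
time: 26.27
tool_pos: [688.2, -174.4, 281.1]
tcp_rot: [-3.141, -0.002, -0.574]
contact_force: [-3.5, 0.2, 4.3]
grip_width: 66.1
finger_force: 29.9
time: 26.93
tool_pos: [688.8, -174.5, 386.2]
tcp_rot: [-3.139, -0.011, -0.574]
contact_force: [1.1, -0.8, 1.3]
grip_width: 91.6
finger_force: 0.0
lid_square [(array([ 454.4, -400.4,    8. ]), 0.9)]
lid_square []
lid_round [(array([459. ,  76.1,   8. ]), 0.83), (array([395.7,  21. ,   8. ]), 0.5)]
lid_round [(array([455.8,  81.9,   8. ]), 0.61), (array([420.7, -80.5,   8. ]), 0.49), (array([402.4,  22. ,   8. ]), 0.48)]
```

View pics/s3.png

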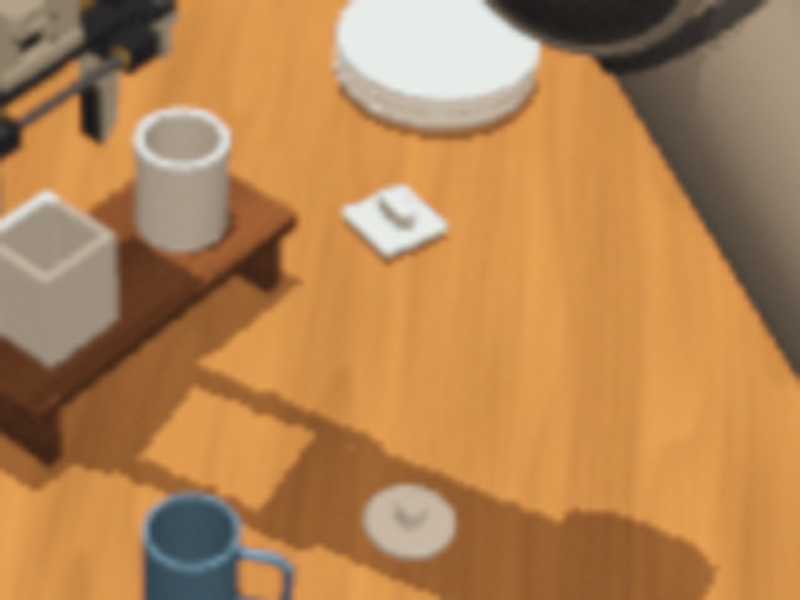

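Both cans stand on the shelf. The square lid's top corners are at crop (400,184), (450,224), (388,256) and (341,211), its bar running (380,198)→(410,224). The round lid is at (410,519).

Run:
```python
from h import *
s=capture("side"); a=lambda x,y,z:at(s,(240+x/5,130+y/5),z)[:2]
P=np.array([a(x,y,14) for x,y in((400,184),(450,224),(388,256),(341,211))]);print(P,P.mean(0))
for i in range(4):
    d=P[(i+1)%4]-P[i]; print(np.linalg.norm(d).round(1),np.degrees(np.arctan2(d[1],d[0])).round(1)%90)
b=a(380,198,31)-a(410,224,31); print("bar",a(380,198,31),a(410,224,31),np.degrees(np.arctan2(b[1],b[0]))%180)
print("round",a(410,519,14),a(410,508,31))
c=P.mean(0); print(go(458,-397,231,-45+90), get_obs()["tool_pos"])
```

```text
[[ 458.4 -429.2]
 [ 415.6 -387.6]
 [ 460.4 -342.5]
 [ 501.6 -388.8]] [ 459.    -387.025]
59.7 45.80000000000001
63.6 45.2
62.0 41.7
59.1 43.099999999999994
bar [ 472.2 -389.6] [ 446.6 -363. ] 133.90251394661942
round [422.2 -80.1] [423.4 -75.2]
(array([-0.0718,  0.3118, -0.0122]), np.float64(-1.36)) [ 688.13457587 -174.41355718  377.36182085]
```

```bash
python3 -m inch '[[-0.035,0.15,-0.03,-0.7,1],[-0.035,0.15,-0.03,-0.7,1],[-0.035,0.15,-0.03,-0.7,1],[-0.035,0.15,-0.03,-0.7,1],[-0.072,0.312,-0.03,-1.36,0.7],[-0.072,0.312,-0.03,-1.36,0.7],[-0.072,0.312,-0.03,-1.36,0.7],[-0.072,0.312,-0.03,-1.36,0.7]]'; python3 -m inch '[[0,0,0,0,0.7],[0,0,0,0,0.7]]'
python3 - <<'E'
from h import *
print(go(457,-389,80,44))
E
```

```text
time: 27.95
tool_pos: [461.8, -393.3, 408.5]
tcp_rot: [-3.141, 0.0, 0.408]
contact_force: [1.3, -0.5, 0.6]
grip_width: 69.6
finger_force: 0.0
time: 28.12
tool_pos: [461.8, -394.0, 408.6]
tcp_rot: [-3.14, 0.0, 0.397]
contact_force: [-0.1, 0.1, -0.7]
grip_width: 64.4
finger_force: 0.0
(array([-0.0024, -0.0061,  0.1696]), np.float64(-0.371))
```

```bash
python3 -m inch '[[-0.0025,-0.006,0.02,-0.371,0.65],[-0.0025,-0.006,0.06,-0.371,0.65],[-0.0025,-0.006,0.1,-0.371,0.65],[-0.0025,-0.006,0.15,-0.371,0.65],[-0.0025,-0.006,0.17,-0.371,0.65],[-0.0025,-0.006,0.17,-0.371,0.65],[-0.0025,-0.006,0.17,-0.371,0.65]]'
python3 - <<'E'
from h import *
s=capture("side"); save(s,"s4",(270,120,370,195),8); print(go(457,-389,36,44))
E
```

```text
time: 28.7
tool_pos: [459.5, -386.8, 238.0]
tcp_rot: [-3.138, -0.0, 0.773]
contact_force: [-0.2, 1.2, 0.5]
grip_width: 59.9
finger_force: 0.0
(array([-0.0031, -0.0011,  0.0451]), np.float64(0.005))
```

View pics/s4.png

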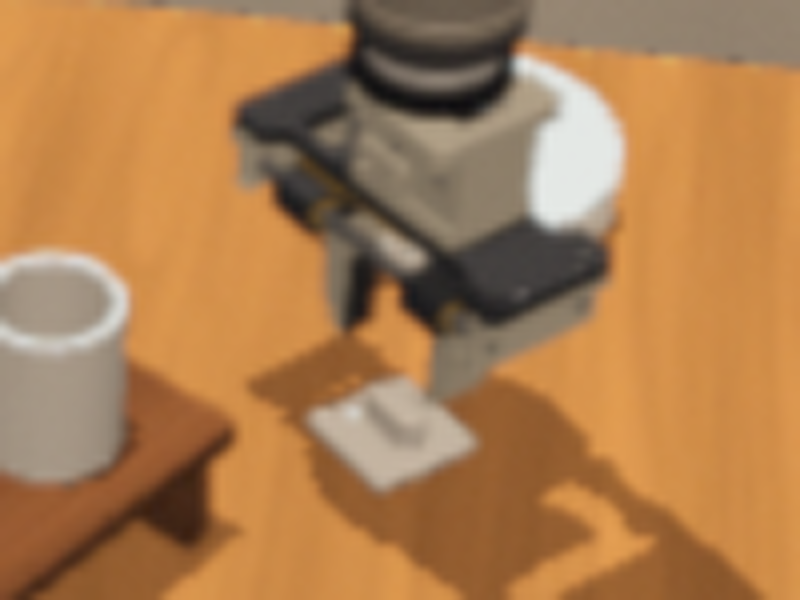

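Fingers line up with the bar lengthwise, lid below between them.

```bash
python3 -m inch '[[-0.002,-0.001,0.03,0,0.65],[-0.002,-0.001,0.043,0,0.65],[-0.002,-0.001,0.043,0,0.65],[-0.002,-0.001,0.043,0,0.2],[-0.002,-0.001,0.043,0,0.2],[-0.002,-0.001,0.043,0,0.2],[-0.002,-0.001,0.043,0,0.2],[-0.002,-0.001,0.043,0,0.2]]';python3 -m inch '[[0,0,0,0,0.2],[0,0,0,0,0.2],[0,0,0,0,0.2]]';  python3 -m inch '[[0,0,0,0,0.6],[0,0,0,0,0.6],[0,0,0,0,0.6],[0,0,0,0.2,0.6],[0,0,0,0.4,0.6],[0,0,0,0.6,0.6],[0,0,0,0.785,0.6],[0,0,0,0.785,0.6]]'; python3 -m inch '[[0,0,0,0,0.6],[0,0,0,0,0.6]]'
```

```text
time: 29.42
tool_pos: [457.0, -388.8, 197.6]
tcp_rot: [3.139, 0.0, 0.773]
contact_force: [-0.8, 0.2, 4.7]
grip_width: 33.2
finger_force: 30.0
time: 29.67
tool_pos: [457.0, -388.8, 197.6]
tcp_rot: [3.139, -0.0, 0.773]
contact_force: [-0.7, 0.4, 7.1]
grip_width: 33.5
finger_force: 30.0
time: 30.33
tool_pos: [456.6, -388.4, 195.9]
tcp_rot: [-3.141, 0.0, 0.142]
contact_force: [-0.1, 0.0, 0.2]
grip_width: 54.9
finger_force: 0.0
time: 30.5
tool_pos: [456.6, -388.4, 196.0]
tcp_rot: [-3.141, 0.0, 0.152]
contact_force: [-0.1, -0.4, -0.1]
grip_width: 55.1
finger_force: 0.0
```

```bash
python3 -m inch '[[0,0,0,0.95,0.6],[0,0,0,0.95,0.6],[0,0,0,0.95,0.6],[0,0,0,0.95,0.6],[0,0,0,0.95,0.6],[0,0,0,0.95,0.6],[0,0,0,0.95,0.6],[0,0,0,0.95,0.6]]'; python3 -m inch '[[0,0,0,0,0.6]]'; python3 -m inch '[[0,0,0,0,0],[0,0,0,0,0],[0,0,0,0,0],[0,0,0,0,0],[0,0,0,0,0],[0,0,0,0,0],[0,0,0,0,0],[0,0,0,0,0]]'; python3 -m inch '[[0,0,0,0,0],[0,0,-0.04,0,0],[0,0,-0.08,0,0],[0,0,-0.12,0,0],[0,0,-0.16,0,0],[0,0,-0.2,0,0],[0,0,-0.2,0,0],[0,0,-0.2,0,0]]'
python3 - <<'E'
from h import *
print(go(688.3,-174.5,205,-32.9))
E
```

```text
time: 31.17
tool_pos: [456.6, -388.5, 196.1]
tcp_rot: [3.142, 0.0, -0.804]
contact_force: [-0.9, -1.1, 0.7]
grip_width: 54.8
finger_force: 0.0
time: 31.25
tool_pos: [456.6, -388.4, 196.1]
tcp_rot: [3.142, 0.0, -0.801]
contact_force: [0.7, 0.4, 0.7]
grip_width: 55.2
finger_force: 0.0
time: 31.92
tool_pos: [456.6, -388.5, 196.2]
tcp_rot: [3.142, -0.0, -0.802]
contact_force: [0.3, -0.4, 0.1]
grip_width: 13.9
finger_force: 29.9
time: 32.58
tool_pos: [456.7, -388.5, 399.0]
tcp_rot: [3.141, -0.006, -0.802]
contact_force: [0.9, -0.3, -1.7]
grip_width: 13.7
finger_force: 29.9
(array([ 0.0061, -0.3153,  0.035 ]), np.float64(-0.228))
```

```bash
python3 -m inch '[[0.006,-0.315,0,-0.228,0],[0.006,-0.315,0,-0.228,0],[0.006,-0.315,0,-0.228,0],[0.006,-0.315,0,-0.228,0],[0.006,-0.315,0,-0.228,0],[0.006,-0.315,0,-0.228,0],[0.006,-0.315,0,-0.228,0],[0.006,-0.315,0,-0.228,0]]'; python3 -m inch '[[0,0,0,0,0],[0,0,0,0,0]]'
python3 - <<'E'
from h import *
print(go(688.3,-174.5,195,-32.9))
E
```

```text
time: 33.25
tool_pos: [689.5, -169.9, 393.0]
tcp_rot: [-3.141, 0.004, -0.571]
contact_force: [-0.8, -0.6, 0.4]
grip_width: 13.9
finger_force: 29.9
time: 33.42
tool_pos: [687.9, -172.4, 392.9]
tcp_rot: [3.14, 0.005, -0.571]
contact_force: [-0.4, -0.1, -0.8]
grip_width: 13.7
finger_force: 29.9
(array([0.0024, 0.0013, 0.0389]), np.float64(0.003))
```

```bash
python3 -m inch '[[0.0015,0.0015,0.02,0.003,0],[0.0015,0.0015,0.035,0.003,0],[0.0015,0.0015,0.04,0.003,0],[0.0015,0.0015,0.04,0.003,0],[0.0015,0.0015,0.04,0.003,0],[0.0015,0.0015,0.04,0.003,0],[0.0015,0.0015,0.04,0.003,0]]'
python3 - <<'E'
from h import *
print(go(688.3,-174.5,179,-32.9))
s=capture("side"); save(s,"s5",(240,130,320,205),8)
E
```

```text
time: 34.0
tool_pos: [687.6, -176.2, 357.5]
tcp_rot: [-3.141, -0.002, -0.577]
contact_force: [-0.9, -0.2, -1.2]
grip_width: 13.8
finger_force: 29.9
(array([-0.0007, -0.0018,  0.0195]), np.float64(-0.003))
```

View pics/s5.png

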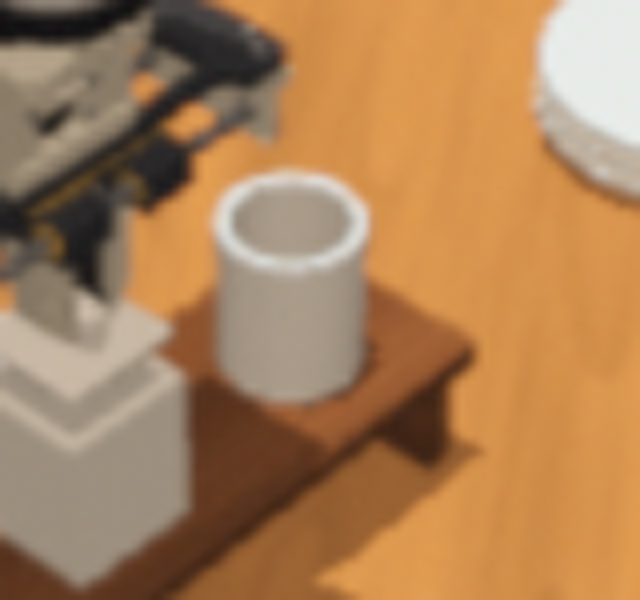

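The lid hovers centred and aligned above the square can's mouth.

```bash
python3 -m inch '[[-0.0007,-0.0015,0.002,-0.003,0],[-0.0007,-0.0015,0.006,-0.003,0],[-0.0007,-0.0015,0.01,-0.003,0],[-0.0007,-0.0015,0.014,-0.003,0],[-0.0007,-0.0015,0.016,-0.003,0],[-0.0007,-0.0015,0.018,-0.003,0],[-0.0007,-0.0015,0.018,-0.003,0],[-0.0007,-0.0015,0.018,-0.003,0]]'
```

```text
time: 34.72
tool_pos: [687.9, -174.2, 338.3]
tcp_rot: [3.142, -0.0, -0.574]
contact_force: [-0.4, -0.1, 0.1]
grip_width: 13.7
finger_force: 29.9
```

```bash
python3 -m inch '[[0,0,0.001,0,0],[0,0,0.001,0,0.5],[0,0,0.001,0,0.5],[0,0,0.001,0,0.5],[0,0,-0.02,0,0.6],[0,0,-0.06,0,0.6],[0,0,-0.06,0,0.6]]'
python3 - <<'E'
from h import *
t,s=capture("top"),capture("side")
for p in(t,s): print([(at(p,x["centre"],8),round(x["conf"],2)) for x in tip_of(p,"lid_round")])
print(go(421,-80,240,-32.9))
E
```

```text
time: 35.3
tool_pos: [688.4, -174.4, 406.1]
tcp_rot: [-3.139, -0.012, -0.574]
contact_force: [0.5, 0.1, 2.5]
grip_width: 49.3
finger_force: 0.0
[(array([ 730.8, -204.4,    8. ]), 0.73), (array([469.8,  73. ,   8. ]), 0.58), (array([399.3,  16.3,   8. ]), 0.52)]
[(array([397.7,  23.7,   8. ]), 0.77), (array([340.8, 264.2,   8. ]), 0.67), (array([458. ,  82.3,   8. ]), 0.53), (array([425.4, -84.2,   8. ]), 0.45)]
(array([-0.275 ,  0.0657, -0.0013]), np.float64(0.0))
```

```bash
python3 -m inch '[[-0.275,0.066,-0.005,0,0.6],[-0.275,0.066,-0.005,0,0.6],[-0.275,0.066,-0.005,0,0.6],[-0.275,0.066,-0.005,0,0.6],[-0.275,0.066,-0.005,0,0.6],[-0.275,0.066,-0.005,0,0.6],[-0.275,0.066,-0.005,0,0.6],[-0.275,0.066,-0.005,0,0.6]]'; python3 -m inch '[[0,0,0,0,0.6]]'
python3 - <<'E'
from h import *
s=capture("side"); save(s,"s6",(230,150,350,250),6); print(go(421,-80,36,-32.9))
E
```

```text
time: 36.17
tool_pos: [416.0, -78.1, 401.9]
tcp_rot: [3.14, 0.007, -0.573]
contact_force: [0.2, 0.3, -0.3]
grip_width: 55.1
finger_force: 0.0
time: 36.25
tool_pos: [419.9, -79.7, 402.9]
tcp_rot: [3.141, 0.001, -0.574]
contact_force: [0.4, -0.2, -1.1]
grip_width: 55.1
finger_force: 0.0
(array([-4.00e-04, -2.00e-04,  2.08e-01]), np.float64(0.0))
```

View pics/s6.png

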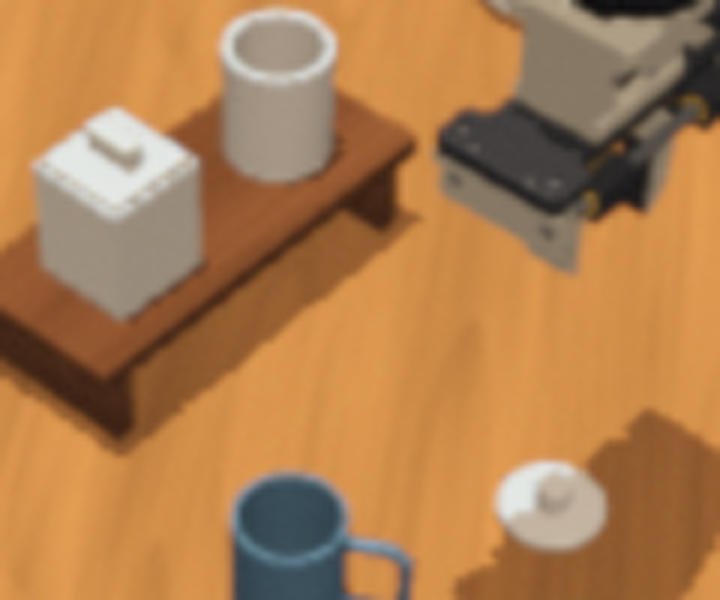

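Square lid is fully seated. The round lid is unmoved at about (422,-80).

```bash
python3 -m inch '[[0.001,0,0.04,0,0.6],[0.001,0,0.08,0,0.6],[0.001,0,0.12,0,0.6],[0.001,0,0.16,0,0.6],[0.001,0,0.19,0,0.6],[0.001,0,0.207,0,0.6],[0.001,0,0.207,0,0.6],[0.001,0,0.207,0,0.6]]'; python3 -m inch '[[0,0,0,0,0],[0,0,0,0,0],[0,0,0,0,0],[0,0,0,0,0],[0,0,0,0,0],[0,0,0,0,0],[0,0,0,0,0]]'; python3 -m inch '[[0,0,0,0,0.5],[0,0,0,0,0.5],[0,0,0,-0.12,0.5],[0,0,0,-0.24,0.5],[0,0,0,-0.36,0.5],[0,0,0,-0.48,0.5],[0,0,0,-0.6,0.5],[0,0,0,-0.72,0.5]]'; python3 -m inch '[[0,0,0,-0.85,0.5],[0,0,0,-0.85,0.5],[0,0,0,-0.85,0.5],[0,0,0,-0.85,0.5],[0,0,0,-0.85,0.5],[0,0,0,-0.85,0.5],[0,0,0,-0.85,0.5],[0,0,0,-0.85,0.5]]'; python3 -m inch '[[0,0,0,0,0],[0,0,0,0,0],[0,0,0,0,0],[0,0,0,0,0],[0,0,0,0,0],[0,0,0,0,0],[0,0,0,0,0]]'
```

```text
time: 36.97
tool_pos: [422.9, -81.3, 194.5]
tcp_rot: [3.141, 0.002, -0.574]
contact_force: [0.8, 0.2, -0.5]
grip_width: 55.4
finger_force: 0.0
time: 37.55
tool_pos: [422.0, -80.9, 196.4]
tcp_rot: [-3.142, -0.001, -0.574]
contact_force: [0.6, 0.4, 0.1]
grip_width: 19.0
finger_force: 30.0
time: 38.22
tool_pos: [422.0, -80.8, 196.2]
tcp_rot: [3.142, 0.0, 0.152]
contact_force: [0.2, -0.3, 0.2]
grip_width: 45.8
finger_force: 0.0
time: 38.88
tool_pos: [421.9, -80.9, 196.2]
tcp_rot: [3.142, 0.0, 0.999]
contact_force: [-0.2, -0.1, 0.3]
grip_width: 45.4
finger_force: 0.0
time: 39.47
tool_pos: [422.0, -80.9, 196.2]
tcp_rot: [3.141, 0.0, 0.996]
contact_force: [-0.1, -0.2, -0.2]
grip_width: 18.7
finger_force: 30.0
```

```bash
python3 -m inch '[[0,0,-0.04,0,0],[0,0,-0.08,0,0],[0,0,-0.12,0,0],[0,0,-0.16,0,0],[0,0,-0.2,0,0],[0,0,-0.2,0,0],[0,0,-0.2,0,0]]'
python3 - <<'E'
from h import *
print(go(613.6,-293.1,235,57.1))
E
```

```text
time: 40.05
tool_pos: [422.1, -80.8, 398.1]
tcp_rot: [3.136, -0.001, 0.996]
contact_force: [0.0, -0.2, -1.9]
grip_width: 18.9
finger_force: 30.0
(array([-0.0742,  0.2753,  0.0055]), np.float64(-0.001))
```

```bash
python3 -m inch '[[-0.0742,0.276,0,0,0],[-0.0742,0.276,0,0,0],[-0.0742,0.276,0,0,0],[-0.0742,0.276,0,0,0],[-0.0742,0.276,0,0,0],[-0.0742,0.276,0,0,0],[-0.0742,0.276,0,0,0],[-0.0742,0.276,0,0,0]]'; python3 -m inch '[[0,0,0.03,0,0],[0,0,0.04,0,0],[0,0,0.04,0,0],[0,0,0.04,0,0],[0,0,0.04,0,0]]'
python3 - <<'E'
from h import *
print(go(613.6,-293.1,179,57.1),get_obs()["tool_pos"])
s=capture("side"); 
print([(at(s,x["centre"],150),round(x["conf"],2)) for x in tip_of(s,"rim_round")])
E
```

```text
time: 40.72
tool_pos: [615.7, -298.0, 390.1]
tcp_rot: [-3.137, 0.001, 0.993]
contact_force: [-0.9, 0.5, -1.1]
grip_width: 18.9
finger_force: 30.0
time: 41.13
tool_pos: [613.3, -292.8, 357.2]
tcp_rot: [3.141, 0.0, 0.996]
contact_force: [0.8, -0.8, -0.9]
grip_width: 18.7
finger_force: 30.0
(array([-0.    ,  0.0003,  0.0192]), np.float64(-0.0)) [ 613.26471449 -292.81936464  357.20940672]
[(array([ 604.1, -285.1,  150. ]), 0.78)]
```

```bash
python3 -m inch '[[0,0,0.003,0,0],[0,0,0.006,0,0],[0,0,0.01,0,0],[0,0,0.014,0,0],[0,0,0.017,0,0],[0,0,0.0185,0,0],[0,0,0.0185,0,0],[0,0,0.0185,0,0]]'
```

```text
time: 41.9
tool_pos: [613.2, -293.1, 338.3]
tcp_rot: [3.141, 0.0, 0.996]
contact_force: [-2.3, 1.2, 4.4]
grip_width: 19.0
finger_force: 30.0
```

```bash
python3 -m inch '[[0,0,0,0,0.6],[0,0,0,0,0.6],[0,0,0,0,0.6],[0,0,0,0,0.6],[0,0,-0.03,0,1],[0,0,-0.06,0,1],[0,0,-0.06,0,1],[0,0,-0.06,0,1]]'; python3 -m inch '[[-0.07,-0.06,-0.015,0,1],[-0.14,-0.12,-0.015,0,1],[-0.14,-0.16,-0.015,0,1],[-0.14,-0.2,-0.015,0,1],[-0.14,-0.24,-0.015,0,1],[-0.14,-0.28,-0.015,0,1]]'
cat >> h.py <<'E'
def circ(c,r,z): a=np.linspace(0,2*np.pi,40); return np.c_[c[0]+r*np.cos(a),c[1]+r*np.sin(a),0*a+z]
def draw(p,curves,box,k):
    im=cv2.resize(p["color"],None,fx=k,fy=k,interpolation=cv2.INTER_CUBIC)
    for X,c in curves: cv2.polylines(im,[np.int32((proj(p,X)+.5)*k)],False,c,1)
    a,b,c,d=[int(v*k) for v in box]; return im[b:d,a:c,::-1]
E
python3 - <<'E'
from h import *
t,s=capture("top"),capture("side")
G,Rd=(0,255,0),(255,0,0); cs=[]
for c,h in(((555,6),176),((346,252),177)):
    u=np.array([np.cos(np.radians(h)),np.sin(np.radians(h))])
    cs+=[(circ(c,32,80),G),(circ(c,32,0),Rd),([np.r_[np.array(c)+u*32,41],np.r_[np.array(c)+u*68,41]],Rd)]
h0,h2=np.array([480,360.]),np.array([714,211.]); x=np.array([.538,.843])
for h in(h0,(h0+h2)/2,h2): cs+=[([np.r_[h+42*x,170],np.r_[h-28*x,170],np.r_[h-41*x,182]],G)]
cv2.imwrite("pics/ms.png",draw(s,cs,(180,225,380,375),4)); cv2.imwrite("pics/mt.png",draw(t,cs,(140,140,310,300),4.5))
save(s,"lids",(240,130,320,205),5)
E
```

```text
time: 42.57
tool_pos: [613.5, -293.3, 399.9]
tcp_rot: [3.137, 0.0, 0.996]
contact_force: [0.7, 0.6, -0.1]
grip_width: 67.5
finger_force: 0.0
time: 43.07
tool_pos: [370.1, -286.1, 410.1]
tcp_rot: [-3.14, -0.0, 0.995]
contact_force: [-0.2, -0.9, 0.5]
grip_width: 91.9
finger_force: 0.0
```

View pics/ms.png

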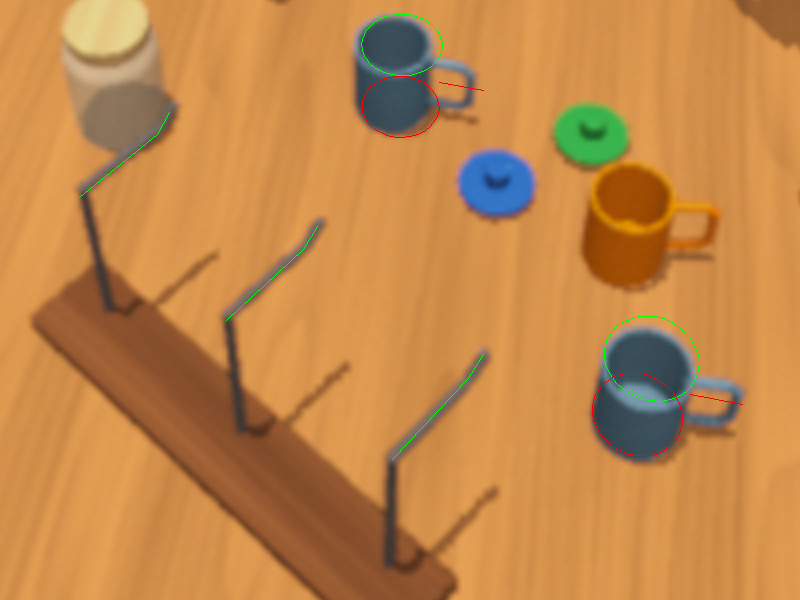

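View pics/mt.png

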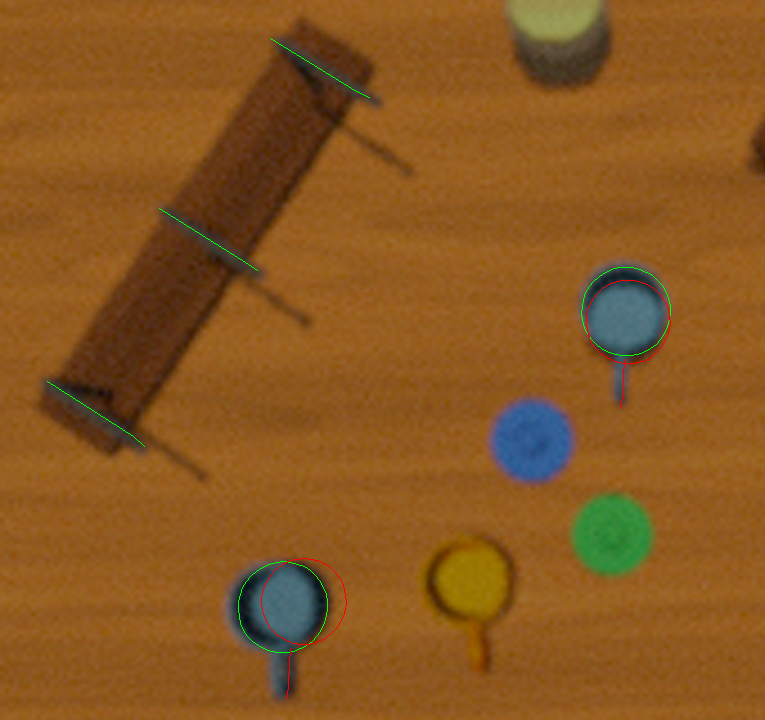

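Overlays: hooks match within about 1 px. Mug A's rim is about 2 px left of the overlay in the side view, so its axis is about (558,6) with the handle at 176°. Mug B needs about +6 mm in y, giving an axis of about (348,258) with the handle at 180°.

Run:
```python
from h import *
print(go(470,-30,245,180),go(348,258,245,180))
```

```text
(array([ 0.2682, -0.0509,  0.0064]), np.float64(-2.147)) (array([ 0.4431, -0.3102,  0.0088]), np.float64(-2.147))
```

View pics/lids.png

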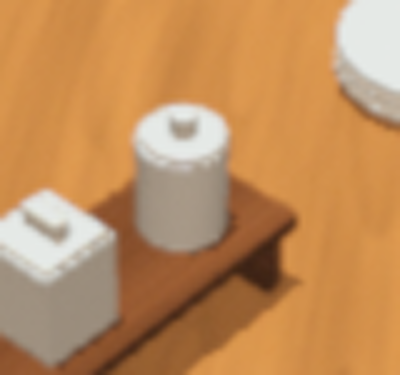

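Both canisters are lidded, the lids flat. On to the mugs.

```bash
python3 -m inch '[[0.268,-0.051,0,-1,1],[0.268,-0.051,0,-1,1],[0.268,-0.051,0,-1,1],[0.268,-0.051,0,-1,1],[0.268,-0.051,0,-1,1],[0.268,-0.051,0,-1,1],[0.268,-0.051,0,-1,1],[0.268,-0.051,0,-1,1]]'; python3 -m inch '[[0,0,0,0,1]]';  python3 - <<'E'
from h import *
print(go(348,258,245,180))
E
```

```text
time: 43.83
tool_pos: [476.5, -29.8, 410.6]
tcp_rot: [3.142, -0.002, 2.007]
contact_force: [-0.3, 0.7, -1.0]
grip_width: 91.9
finger_force: 0.0
time: 43.92
tool_pos: [475.8, -32.1, 410.5]
tcp_rot: [-3.14, -0.001, 2.004]
contact_force: [-0.0, -0.2, 0.7]
grip_width: 91.6
finger_force: 0.0
(array([0.3168, 0.006 , 0.0068]), np.float64(-1.138))
```

```bash
python3 -m inch '[[0.317,0.006,0,-1.138,1],[0.317,0.006,0,-1.138,1],[0.317,0.006,0,-1.138,1],[0.317,0.006,0,-1.138,1],[0.317,0.006,0,-1.138,1],[0.317,0.006,0,-1.138,1],[0.317,0.006,0,-1.138,1],[0.317,0.006,0,-1.138,1]]'; python3 -m inch '[[0,0,0,0,1]]';  python3 - <<'E'
from h import *
print(go(348,258,50,180))
E
```

```text
time: 44.58
tool_pos: [348.5, 259.6, 411.2]
tcp_rot: [3.141, -0.001, 2.998]
contact_force: [0.1, 0.4, -0.5]
grip_width: 91.8
finger_force: 0.0
time: 44.67
tool_pos: [348.4, 260.3, 411.1]
tcp_rot: [3.141, -0.001, 3.001]
contact_force: [-0.1, -0.7, 0.9]
grip_width: 92.0
finger_force: 0.0
(array([-0.0004, -0.0026,  0.2021]), np.float64(-0.14))
```

```bash
python3 -m inch '[[0,-0.0025,0.03,-0.14,1],[0,-0.0025,0.07,-0.14,1],[0,-0.0025,0.11,-0.14,1],[0,-0.0025,0.15,-0.14,1],[0,-0.0025,0.18,-0.14,1],[0,-0.0025,0.201,-0.14,1],[0,-0.0025,0.201,-0.14,1],[0,-0.0025,0.201,-0.14,1]]'; python3 -m inch '[[0,0,0,0,0],[0,0,0,0,0],[0,0,0,0,0],[0,0,0,0,0],[0,0,0,0,0],[0,0,0,0,0]]';  python3 -m inch '[[0,0,-0.04,0,0],[0,0,-0.08,0,0],[0,0,-0.12,0,0],[0,0,-0.16,0,0],[0,0,-0.16,0,0],[0,0,-0.16,0,0]]'
python3 - <<'E'
from h import *
s=capture("side");t=capture("top")
a=draw(s,[],(300,220,400,370),4); b=draw(t,[],(150,230,250,330),4); b=cv2.resize(b,(400,400)); b=np.vstack([b,np.zeros((200,400,3),np.uint8)])
cv2.imwrite("pics/mb.png",np.hstack([a,b]))
x=np.array([.538,.843]); hd=np.array([-.843,.538])
h=np.array([478.5,358.]); e=h-62*x-46*hd; f=h-46*hd; print(e,f); print(go(*e,194,147.5))
E
```

```text
time: 45.33
tool_pos: [349.9, 254.3, 209.9]
tcp_rot: [-3.14, -0.003, 3.132]
contact_force: [1.2, -0.1, -0.0]
grip_width: 92.3
finger_force: 0.0
time: 45.83
tool_pos: [350.1, 255.4, 211.5]
tcp_rot: [3.14, 0.003, 3.136]
contact_force: [0.2, 1.8, 7.1]
grip_width: 62.2
finger_force: 29.9
time: 46.33
tool_pos: [349.5, 255.1, 372.3]
tcp_rot: [3.14, 0.004, 3.136]
contact_force: [0.2, 0.2, -2.2]
grip_width: 62.3
finger_force: 29.9
[483.922 280.986] [517.278 333.252]
(array([-0.1351,  0.0272,  0.0161]), np.float64(0.562))
```

View pics/mb.png

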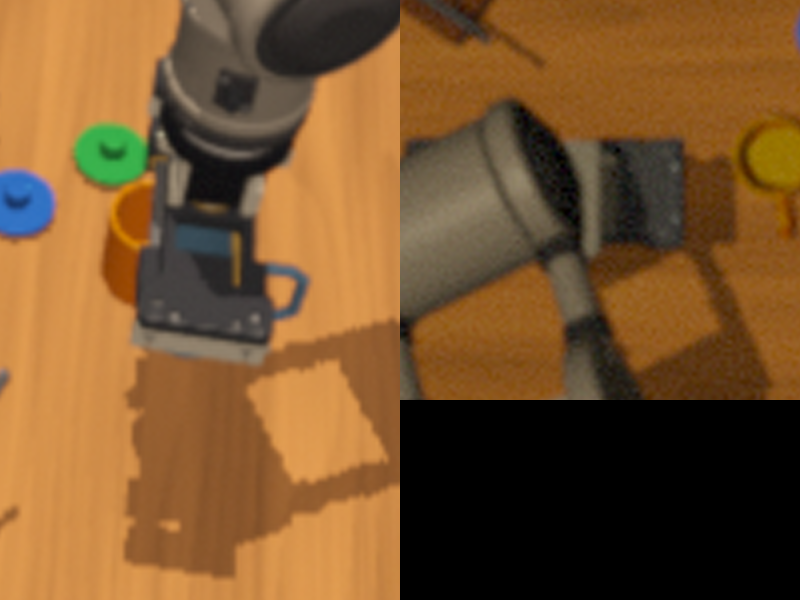

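Mug held, handle visible at crop (285,292), i.e. px (371.2,293). I compare that with the predicted loop position.

Run:
```python
from h import *
s=capture("side"); o=get_obs(); x,y,z=o["tool_pos"]; g=z-159
for dx in(-10,0,10): print(dx,proj(s,[[x+dx-46,y,g-50+41]]).round(1))
print("handle y-z outline",proj(s,[[x-60,y,g-50+20],[x-60,y,g-50+62],[x-32,y,g-50+62],[x-32,y,g-50+20]]).round(1).tolist())
print([(a["centre"],a["conf"]) for a in tip_of(s,"mug0_loop")])
```

```text
-10 [[370.1 293.7]]
0 [[366.  293.1]]
10 [[361.9 292.5]]
handle y-z outline [[370.2, 298.4], [373.2, 289.3], [361.7, 287.7], [359.0, 296.8]]
[([294.5, 246.6], 0.72), ([278.2, 158.8], 0.47)]
```

```bash
python3 -m inch '[[-0.03,0.005,-0.038,0.1,0],[-0.06,0.01,-0.038,0.2,0],[-0.09,0.015,-0.038,0.3,0],[-0.12,0.02,-0.038,0.4,0],[-0.1376,0.0256,-0.038,0.562,0],[-0.1376,0.0256,-0.038,0.562,0],[-0.1376,0.0256,-0.038,0.562,0]]'; python3 -m inch '[[0,0,0,0,0]]';python3 - <<'E'
from h import *
print(go(486.5,279.4,187,147.5))
s=capture("side"); save(s,"e1",(255,220,395,320),5.5)
E
```

```text
time: 47.12
tool_pos: [488.3, 279.9, 405.7]
tcp_rot: [-3.138, -0.003, 2.572]
contact_force: [0.3, -0.2, -1.4]
grip_width: 62.2
finger_force: 29.9
time: 47.2
tool_pos: [487.3, 279.8, 406.6]
tcp_rot: [-3.138, -0.002, 2.575]
contact_force: [-0.7, -0.6, -1.6]
grip_width: 62.4
finger_force: 29.9
(array([-0.0001, -0.    ,  0.0606]), np.float64(0.001))
```

View pics/e1.png

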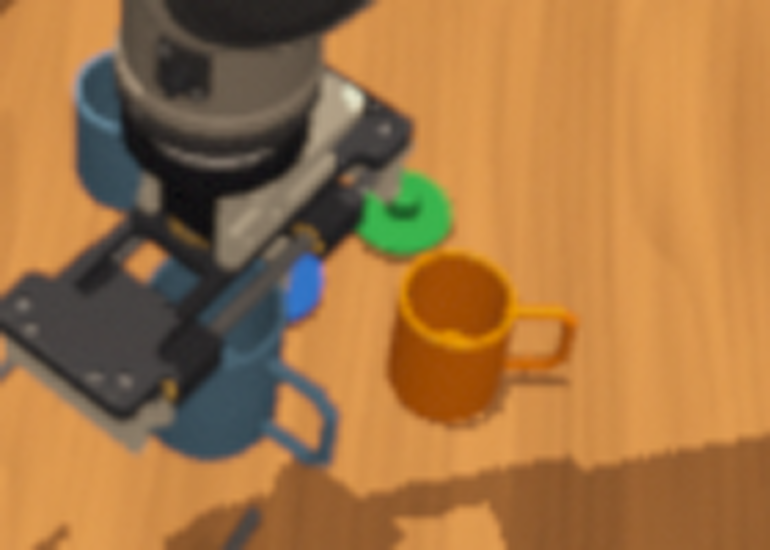

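That picture shows the loop clear of hook0's tip, seen at the lower left. It was also my 15th view, one over the limit of 14, so I take no more and rely on numbers from here.

```bash
python3 -m inch '[[0,0,0.03,0,0],[0,0,0.05,0,0],[0,0,0.0605,0,0],[0,0,0.0605,0,0],[0,0,0.0605,0,0],[0,0,0.0605,0,0]]'; python3 -m inch '[[0,0.015,0,0,0],[0,0.03,0,0,0],[0,0.045,0,0,0],[0,0.06,0,0,0],[0,0.062,0,0,0],[0,0.062,0,0,0],[0,0.062,0,0,0]]'
```

```text
time: 47.75
tool_pos: [487.6, 280.1, 349.4]
tcp_rot: [3.14, 0.001, 2.574]
contact_force: [0.3, 0.2, -1.9]
grip_width: 62.3
finger_force: 29.9
time: 48.33
tool_pos: [520.4, 331.9, 348.6]
tcp_rot: [3.142, 0.0, 2.574]
contact_force: [-0.9, -0.9, -2.0]
grip_width: 62.2
finger_force: 29.9
```

```bash
python3 -m inch '[[0,0,0.006,0,0],[0,0,0.012,0,0],[0,0,0.018,0,0],[0,0,0.022,0,0],[0,0,0.022,0,0],[0,0,0.022,0,0]]'; python3 -m inch '[[0,0,0.001,0,0],[0,0,0.002,0,0],[0,0,0.003,0,0],[0,0,0.003,0,0]]'
```

```text
time: 48.83
tool_pos: [520.7, 332.0, 325.6]
tcp_rot: [-3.141, -0.0, 2.574]
contact_force: [0.6, 0.7, -1.4]
grip_width: 62.4
finger_force: 29.9
time: 49.17
tool_pos: [520.7, 332.2, 323.2]
tcp_rot: [3.141, 0.0, 2.574]
contact_force: [-0.0, 0.4, -0.6]
grip_width: 62.3
finger_force: 29.9
```

Contact is beginning: the force fell from 1.9 to 0.6 N at the expected height. I go 1 mm lower and release.

```bash
python3 -m inch '[[0,0,0.001,0,0],[0,0,0.0015,0,0],[0,0,0.0015,0,0]]'; python3 -m inch '[[0,0,0,0,1],[0,0,0,0,1],[0,0,0,0,1],[0,0,0,0,1],[0,0,0,0,1],[0,0,0,0,1],[0,0,0,0,1],[0,0,0,0,1]]'; python3 -m inch '[[0,0,-0.03,0,1],[0,0,-0.06,0,1],[0,0,-0.09,0,1],[0,0,-0.09,0,1]]'
python3 - <<'E'
from h import *
print(go(540,150,245,176))
E
```

```text
time: 49.42
tool_pos: [520.7, 332.2, 322.7]
tcp_rot: [3.14, 0.001, 2.574]
contact_force: [-1.0, -1.6, 4.9]
grip_width: 62.6
finger_force: 30.0
time: 50.08
tool_pos: [520.7, 332.2, 321.5]
tcp_rot: [-3.141, 0.0, 2.574]
contact_force: [-1.1, -0.8, 0.9]
grip_width: 92.1
finger_force: 0.0
time: 50.42
tool_pos: [521.2, 332.5, 418.4]
tcp_rot: [3.132, 0.006, 2.574]
contact_force: [0.9, 0.3, 0.7]
grip_width: 91.6
finger_force: 0.0
(array([-0.1129, -0.1455,  0.0137]), np.float64(-0.498))
```

```bash
python3 -m inch '[[-0.113,-0.1455,0,-0.498,1],[-0.113,-0.1455,0,-0.498,1],[-0.113,-0.1455,0,-0.498,1],[-0.113,-0.1455,0,-0.498,1],[-0.113,-0.1455,0,-0.498,1],[-0.113,-0.1455,0,-0.498,1]]'; python3 -m inch '[[0,0,0,0,1]]'
python3 - <<'E'
from h import *
s,t=capture("side"),capture("top")
for n,p in(("side",s),("top",t)):
    print(n,[(np.round(a["rect"]).tolist(),round(a["conf"],2)) for a in trace(p,"mug0")],[(np.round(a["centre"]).tolist(),round(a["conf"],2)) for a in tip_of(p,"mug0_loop")])
    print(" pred loop/com/table",proj(p,[[480,360,160],[480,360,100],[519,335,0]]).round().tolist())
    print(" mugA",proj(p,[[558,6,40]]).round())
print(go(558,6,245,176.5))
E
```

```text
time: 50.92
tool_pos: [538.2, 144.3, 411.4]
tcp_rot: [-3.14, 0.0, 3.069]
contact_force: [0.4, 0.6, -0.2]
grip_width: 91.5
finger_force: 0.0
time: 51.0
tool_pos: [537.9, 147.4, 411.5]
tcp_rot: [3.141, -0.0, 3.068]
contact_force: [-0.7, 1.1, -0.0]
grip_width: 91.5
finger_force: 0.0
side [([343.0, 281.0, 38.0, 33.0], 0.93), ([289.0, 338.0, 40.0, 38.0], 0.88), ([285.0, 253.0, 19.0, 6.0], 0.64), ([246.0, 322.0, 112.0, 144.0], 0.52)] [([294.0, 246.0], 0.74)]
 pred loop/com/table [[289.0, 329.0], [288.0, 340.0], [275.0, 346.0]]
 mugA [[279. 243.]]
top [([171.0, 228.0, 26.0, 35.0], 0.83), ([249.0, 270.0, 8.0, 29.0], 0.45)] [([276.0, 222.0], 0.54)]
 pred loop/com/table [[162.0, 232.0], [168.0, 233.0], [183.0, 222.0]]
 mugA [[279. 209.]]
(array([-0.0302, -0.1422,  0.0074]), np.float64(-0.007))
```

Mug B now centres at side px (289,338), matching the predicted hanging position (288,340), so it hangs on hook0. Next is mug A.

```bash
python3 -m inch '[[-0.03,-0.1422,0,-0.007,1],[-0.03,-0.1422,0,-0.007,1],[-0.03,-0.1422,0,-0.007,1],[-0.03,-0.1422,0,-0.007,1],[-0.03,-0.1422,0,-0.007,1],[-0.03,-0.1422,0,-0.007,1],[-0.03,-0.1422,0,-0.007,1]]'
python3 - <<'E'
from h import *
print(go(558,6,50,176.5))
s,t=capture("side"),capture("top")
for p in(s,t): print([(at(p,a["centre"],0),round(a["conf"],2)) for a in tip_of(p,"mug0")],[(at(p,a["centre"],41),round(a["conf"],2)) for a in tip_of(p,"mug0_loop")])
E
```

```text
time: 51.88
tool_pos: [557.7, 5.9, 411.5]
tcp_rot: [3.141, -0.0, 3.08]
contact_force: [0.5, 0.4, -0.1]
grip_width: 91.6
finger_force: 0.0
(array([-4.000e-04, -1.000e-04,  2.025e-01]), np.float64(-0.001))
[(array([452.2, 331.4,   0. ]), 0.83), (array([361.2, 109.9,   0. ]), 0.71), (array([578.3,   7. ,   0. ]), 0.61)] [(array([517.2,  20.1,  41. ]), 0.95)]
[(array([753.7, 244.1,   0. ]), 0.73), (array([433.4, 414.8,   0. ]), 0.72), (array([372.1, 123.4,   0. ]), 0.56), (array([562.9,   2.2,   0. ]), 0.49)] [(array([514.8,   5.9,  41. ]), 0.72)]
```

```bash
python3 -m inch '[[-0.002,0,0.03,0,1],[-0.002,0,0.07,0,1],[-0.002,0,0.11,0,1],[-0.002,0,0.15,0,1],[-0.002,0,0.18,0,1],[-0.002,0,0.201,0,1],[-0.002,0,0.201,0,1],[-0.002,0,0.201,0,1]]'; python3 -m inch '[[0,0,0,0,0],[0,0,0,0,0],[0,0,0,0,0],[0,0,0,0,0],[0,0,0,0,0],[0,0,0,0,0]]';  python3 -m inch '[[0,0,-0.04,0,0],[0,0,-0.08,0,0],[0,0,-0.12,0,0],[0,0,-0.16,0,0],[0,0,-0.195,0,0],[0,0,-0.195,0,0],[0,0,-0.195,0,0]]'
python3 - <<'E'
from h import *
x=np.array([.538,.843]); hd=np.array([-.843,.538])
h=np.array([596,283.5]); e=h-62*x-47*hd; f=h-47*hd; print(e,f); print(go(*e,245,147.5))
s,t=capture("side"),capture("top"); o=get_obs(); X,Y,z=o["tool_pos"]; g=z-159
for p in(s,t):
  print([(np.round(a["centre"]).tolist(),round(a["conf"],2)) for a in tip_of(p,"mug0_loop")], proj(p,[[X+d-46,Y+3,g-10] for d in(-8,0,8)]).round(1).tolist())
E
```

```text
time: 52.85
tool_pos: [559.7, 5.0, 210.1]
tcp_rot: [3.142, -0.002, 3.079]
contact_force: [0.2, -0.6, 0.8]
grip_width: 91.4
finger_force: 0.0
time: 53.35
tool_pos: [560.0, 4.9, 211.6]
tcp_rot: [3.141, 0.002, 3.079]
contact_force: [-0.7, 3.2, 6.9]
grip_width: 62.2
finger_force: 30.0
time: 53.93
tool_pos: [559.7, 4.6, 407.4]
tcp_rot: [-3.141, 0.004, 3.079]
contact_force: [-0.2, -0.1, -3.0]
grip_width: 62.2
finger_force: 30.0
[602.265 205.948] [635.621 258.214]
(array([-0.0292,  0.2037,  0.0034]), np.float64(0.505))
[([276.0, 208.0], 0.75), ([295.0, 205.0], 0.68), ([249.0, 294.0], 0.35)] [[297.8, 203.7], [295.0, 203.4], [292.3, 203.1]]
[([276.0, 217.0], 0.41)] [[277.2, 220.6], [277.2, 217.9], [277.1, 215.1]]
```

The loop is seen at (295,205) against a predicted (295,203), so the grasp is centred.

```bash
python3 -m inch '[[-0.029,0.2035,0,0.505,0],[-0.029,0.2035,0,0.505,0],[-0.029,0.2035,0,0.505,0],[-0.029,0.2035,0,0.505,0],[-0.029,0.2035,0,0.505,0],[-0.029,0.2035,0,0.505,0],[-0.029,0.2035,0,0.505,0],[-0.029,0.2035,0,0.505,0]]'
python3 - <<'E'
from h import *
print(go(602.3,206,189,147.5))
s,t=capture("side"),capture("top"); o=get_obs(); X,Y,z=o["tool_pos"]; g=z-159
for p in(s,t):
  print([(np.round(a["centre"]).tolist(),round(a["conf"],2)) for a in tip_of(p,"mug0_loop")], proj(p,[[X-46*.843,Y+46*.538,g-10]]).round(1).tolist())
E
```

```text
time: 54.8
tool_pos: [601.3, 206.2, 403.6]
tcp_rot: [-3.139, -0.002, 2.576]
contact_force: [-0.5, -0.4, -2.4]
grip_width: 62.2
finger_force: 30.0
(array([-0.0013,  0.001 ,  0.0556]), np.float64(0.001))
[([264.0, 264.0], 0.86)] [[264.7, 262.8]]
[([200.0, 203.0], 0.55), ([165.0, 230.0], 0.47)] [[200.2, 201.5]]
```

```bash
python3 -m inch '[[-0.001,0,0.03,0,0],[-0.001,0,0.045,0,0],[-0.001,0,0.0555,0,0],[-0.001,0,0.0555,0,0],[-0.001,0,0.0555,0,0],[-0.001,0,0.0555,0,0]]'; python3 -m inch '[[0,0.015,0,0,0],[0,0.03,0,0,0],[0,0.045,0,0,0],[0,0.06,0,0,0],[0,0.062,0,0,0],[0,0.062,0,0,0],[0,0.062,0,0,0]]'
```

```text
time: 55.5
tool_pos: [602.7, 205.1, 351.5]
tcp_rot: [3.14, 0.002, 2.574]
contact_force: [-0.4, -0.4, -1.5]
grip_width: 62.2
finger_force: 30.0
time: 56.08
tool_pos: [635.5, 257.4, 350.6]
tcp_rot: [3.141, 0.001, 2.574]
contact_force: [-0.5, -0.1, -1.9]
grip_width: 61.9
finger_force: 30.0
```

```bash
python3 -m inch '[[0,0,0.006,0,0],[0,0,0.012,0,0],[0,0,0.018,0,0],[0,0,0.025,0,0],[0,0,0.025,0,0],[0,0,0.025,0,0]]'; python3 -m inch '[[0,0,0.001,0,0],[0,0,0.002,0,0],[0,0,0.003,0,0],[0,0,0.003,0,0],[0,0,0.003,0,0]]'
```

```text
time: 56.58
tool_pos: [635.6, 257.5, 324.4]
tcp_rot: [-3.141, -0.001, 2.574]
contact_force: [0.2, 0.2, -2.4]
grip_width: 62.2
finger_force: 30.0
time: 57.0
tool_pos: [635.6, 257.7, 323.0]
tcp_rot: [3.141, 0.001, 2.574]
contact_force: [-1.1, -1.4, 3.9]
grip_width: 62.1
finger_force: 30.0
```

Contact at the right height. Release, retreat and check by numbers.

```bash
python3 -m inch '[[0,0,0,0,1],[0,0,0,0,1],[0,0,0,0,1],[0,0,0,0,1],[0,0,0,0,1],[0,0,0,0,1],[0,0,0,0,1],[0,0,0,0,1]]'; python3 -m inch '[[0,0,-0.03,0,1],[0,0,-0.06,0,1],[0,0,-0.09,0,1],[0,0,-0.09,0,1]]'; python3 -m inch '[[0,-0.1,0,0,1],[0,-0.2,0,0,1],[0,-0.2,0,0,1],[0,-0.2,0,0,1],[0,-0.2,0,0,1],[0,-0.28,0,0,1],[0,-0.28,0,0,1],[0,-0.28,0,0,1]]'
python3 - <<'E'
from h import *
for k in range(2):
  s,t=capture("side"),capture("top")
  for n,p in(("side",s),("top",t)):
    print(n,[(np.round(a["rect"]).tolist(),round(a["conf"],2)) for a in trace(p,"mug0")])
    print(" pred com hook0,1",proj(p,[[480,360,100],[597,285,100]]).round().tolist())
    for q,c,z in(("lid_round",(613.6,-293.1),150),("lid_square",(688.3,-174.5),150),("can_round",(613.6,-293.1),70),("can_square",(688.3,-174.5),70)):
      print(" ",q,[(np.round(a["centre"]).tolist(),round(a["conf"],2)) for a in tip_of(p,q)],proj(p,[[*c,z]]).round().tolist())
E
```

```text
time: 57.67
tool_pos: [635.6, 257.7, 322.0]
tcp_rot: [-3.141, 0.0, 2.574]
contact_force: [-0.2, -1.2, -0.1]
grip_width: 91.6
finger_force: 0.0
time: 58.0
tool_pos: [635.9, 257.9, 419.6]
tcp_rot: [3.133, 0.008, 2.574]
contact_force: [0.6, 0.5, 1.8]
grip_width: 91.8
finger_force: 0.0
time: 58.67
tool_pos: [482.2, 17.8, 412.3]
tcp_rot: [-3.139, -0.0, 2.57]
contact_force: [1.3, 0.3, -0.3]
grip_width: 91.5
finger_force: 0.0
side [([251.0, 190.0, 26.0, 24.0], 0.73), ([239.0, 293.0, 39.0, 38.0], 0.7), ([343.0, 281.0, 32.0, 35.0], 0.67), ([290.0, 337.0, 39.0, 39.0], 0.61), ([208.0, 242.0, 27.0, 40.0], 0.58)]
 pred com hook0,1 [[288.0, 340.0], [249.0, 308.0]]
  lid_round [([307.0, 268.0], 0.66), ([328.0, 260.0], 0.54), ([279.0, 156.0], 0.5)] [[277.0, 157.0]]
  lid_square [([248.0, 175.0], 0.68)] [[249.0, 177.0]]
  can_round [([276.0, 178.0], 0.75)] [[277.0, 174.0]]
  can_square [([249.0, 192.0], 0.58)] [[250.0, 194.0]]
top [([196.0, 187.0, 25.0, 30.0], 0.81), ([171.0, 230.0, 29.0, 30.0], 0.75), ([248.0, 267.0, 13.0, 23.0], 0.62)]
 pred com hook0,1 [[168.0, 233.0], [192.0, 196.0]]
  lid_round 
[... 533 characters left out ...]
, 156.0], 0.64)] [[277.0, 157.0]]
  lid_square [] [[249.0, 177.0]]
  can_round [([276.0, 177.0], 0.73), ([248.0, 192.0], 0.15)] [[277.0, 174.0]]
  can_square [([249.0, 193.0], 0.69)] [[250.0, 194.0]]
top [([170.0, 231.0, 28.0, 31.0], 0.92), ([248.0, 268.0, 14.0, 21.0], 0.57), ([196.0, 187.0, 23.0, 32.0], 0.56)]
 pred com hook0,1 [[168.0, 233.0], [192.0, 196.0]]
  lid_round [([274.0, 257.0], 0.74), ([370.0, 186.0], 0.56), ([257.0, 238.0], 0.43)] [[375.0, 187.0]]
  lid_square [([337.0, 167.0], 0.95), ([166.0, 238.0], 0.59), ([123.0, 256.0], 0.43)] [[336.0, 163.0]]
  can_round [([160.0, 232.0], 0.62)] [[370.0, 190.0]]
  can_square [([338.0, 165.0], 0.55), ([332.0, 166.0], 0.5)] [[333.0, 168.0]]
```

Run:
```python
from h import *
s,t=capture("side"),capture("top")
for p,n in((s,"side"),(t,"top")): print(n,[(np.round(a["centre"]).tolist(),round(a["conf"],2)) for a in tip_of(p,"mug0_loop")],[(np.round(a["centre"]).tolist(),round(a["conf"],2)) for a in tip_of(p,"mug0")],[(np.round(a["centre"]).tolist(),round(a["conf"],2)) for a in tip_of(p,"hook0")])
x=np.array([.538,.843]);y=np.array([-.843,.538])
for n,a,b,h in(("B",(289.5,337),(170.5,230.5),(480,360)),("A",(238.5,294),(196,187),(597,285))):
    q,e=tri(s,a,t,b); d=q[:2]-np.array(h); print(n,q,e,"rel stand x,y",d@x,d@y)
def mk(p,near):
    r=min(trace(p,"mug0"),key=lambda a:np.hypot(*(np.array(a["rect"][:2])-near))); ys,xs=np.nonzero(r["pixels"]); return len(xs),(xs.mean().round(1),ys.mean().round(1)),[v.round() for v in r["rect"]],np.c_[xs,ys]
from collections import Counter
for n,a,b in(("B",(289,337),(170,230)),("A",(238,294),(196,187))):
    for p,c in((s,a),(t,b)):
        r=mk(p,c); w=np.linalg.svd(np.cov(r[3].T)); print(n,r[:3],"axes",np.sqrt(w[1]).round(1),w[0][:,0].round(2))
```

```text
side [([249.0, 291.0], 0.87), ([292.0, 329.0], 0.48)] [([337.0, 286.0], 0.95), ([298.0, 349.0], 0.79), ([246.0, 306.0], 0.69), ([253.0, 176.0], 0.52)] [([288.0, 327.0], 0.97), ([250.0, 293.0], 0.82), ([211.0, 264.0], 0.76)]
top [([188.0, 195.0], 0.95), ([458.0, 240.0], 0.32)] [([191.0, 201.0], 0.66), ([167.0, 236.0], 0.63), ([248.0, 263.0], 0.5)] [([186.0, 190.0], 0.8), ([160.0, 230.0], 0.73), ([212.0, 154.0], 0.71), ([121.0, 255.0], 0.49)]
B [482.4 351.3 101.2] 8.1 rel stand x,y -6.042900000000003 -6.7037999999999744
A [625.2 265.6 128.5] 7.1 rel stand x,y -1.1825999999999564 -34.20980000000002Traceback (most recent call last):
  File "<stdin>", line 12, in <module>
  File "<stdin>", line 8, in mk
AttributeError: 'float' object has no attribute 'round'
```

```bash
python3 -m inch '[[0,0,0,0,1],[0,0,0,0,1],[0,0,0,0,1],[0,0,0,0,1],[0,0,0,0,1],[0,0,0,0,1],[0,0,0,0,1],[0,0,0,0,1]]' >/dev/null
python3 - <<'E'
from h import *
s,t=capture("side"),capture("top")
N=lambda p,n,c:min((a["centre"] for a in tip_of(p,n)),key=lambda a:np.hypot(*(np.array(a)-c)))
for m,a,b,o,r,h in(("B",(292,329),(165,231),(298,349),(167,236),[480,360,174]),("A",(249,291),(188,195),(246,306),(191,201),[597,285,174])):
    L,e=tri(s,N(s,"mug0_loop",a),t,N(t,"mug0_loop",b)); O,f=tri(s,N(s,"mug0",o),t,N(t,"mug0",r))
    print(m,"loop",L,e,"dist",np.linalg.norm(L-h).round(1),"origin",O,f)
for p in(s,t): print([np.round(a["rect"]).tolist() for a in trace(p,"mug0")],get_obs()["time"])
for n in("plates","bowl","jar"):
    print(n,[at(p,tip_of(p,n)[0]["centre"],0) for p in(s,t) if tip_of(p,n)])
E
```

```text
B loop [592.6 282.5 170.9] 1.9 dist 136.7 origin [460.7 371.2  89.1] 10.7
A loop [592.6 282.5 170.9] 1.9 dist 5.9 origin [589.8 292.  109.2] 24.6
[[240.0, 298.0, 38.0, 37.0], [343.0, 281.0, 35.0, 30.0], [287.0, 336.0, 42.0, 40.0]] 61.5333
[[173.0, 231.0, 31.0, 30.0], [248.0, 266.0, 12.0, 18.0], [371.0, 192.0, 20.0, 19.0], [195.0, 192.0, 24.0, 33.0]] 61.5833
plates [array([ 441. , -594.9,    0. ]), array([ 441.7, -592.4,    0. ])]
bowl [array([ 729.1, -329.9,    0. ]), array([409.8, 540.9,   0. ])]
jar [array([793.1,  45. ,   0. ]), array([776. ,  52.9,   0. ])]
```

Mug A hangs on hook1 and is creeping slowly into its swing. I wait a few seconds and recheck.

```bash
for i in 1 2 3 4 5 6 7 8 9 10; do python3 -m inch '[[0,0,0,0,1],[0,0,0,0,1],[0,0,0,0,1],[0,0,0,0,1],[0,0,0,0,1],[0,0,0,0,1],[0,0,0,0,1],[0,0,0,0,1]]' >/dev/null; done
python3 - <<'E'
from h import *
s,t=capture("side"),capture("top")
for p in(s,t):
    print([np.round(a["rect"]).tolist() for a in trace(p,"mug0")],[np.round(a["centre"]).tolist() for a in tip_of(p,"mug0_loop")],get_obs()["time"])
    for q,c,z in(("lid_round",(613.6,-293.1),150),("lid_square",(688.3,-174.5),150),("can_round",(613.6,-293.1),70),("can_square",(688.3,-174.5),70)):
      print(" ",q,[np.round(a["centre"]).tolist() for a in tip_of(p,q)],proj(p,[[*c,z]]).round().tolist())
E
```

```text
[[244.0, 303.0, 41.0, 36.0], [345.0, 282.0, 35.0, 33.0], [290.0, 335.0, 37.0, 40.0]] [[250.0, 300.0], [255.0, 314.0]] 69.05
  lid_round [[304.0, 269.0], [327.0, 260.0], [279.0, 156.0]] [[277.0, 157.0]]
  lid_square [[247.0, 176.0], [278.0, 157.0]] [[249.0, 177.0]]
  can_round [[275.0, 174.0]] [[277.0, 174.0]]
  can_square [[246.0, 192.0]] [[250.0, 194.0]]
[[171.0, 231.0, 31.0, 33.0], [355.0, 178.0, 92.0, 72.0], [194.0, 192.0, 27.0, 28.0], [248.0, 267.0, 11.0, 20.0]] [[189.0, 195.0]] 69.35
  lid_round [[373.0, 187.0], [276.0, 260.0], [255.0, 237.0]] [[375.0, 187.0]]
  lid_square [[338.0, 165.0], [373.0, 188.0]] [[336.0, 163.0]]
  can_round [[371.0, 192.0]] [[370.0, 190.0]]
  can_square [[333.0, 170.0], [372.0, 187.0], [265.0, 148.0]] [[333.0, 168.0]]
```

Everything is in place: mug A has settled on hook1, mug B hangs on hook0, and both canisters are on the shelf, lidded. Handing in.

```bash
python3 -c "
from plant import *
print(close_job())"
```

```text
the job is handed in; nothing more can be done
None
```

I handed the job in at about 69 s: both blue mugs hang on hook0 and hook1, and both canisters stand lidded on the shelf by the last camera check, but no verdict came back and I viewed 15 pictures, one over the limit of 14.

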